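Fetch the canister from the cooler's deep well with the bayonet picker

ROBOT

A 7-joint arm with a two-finger parallel gripper is mounted at the origin on a cart in front of the work surface, level with it; the furniture and walls round the work are solid. World frame = base frame: x ahead of the robot, y to its left, z up, the work surface at z = 0. Lengths are in m, angles in rad, forces in N, time in s.
With the tool pointing down it reaches from about 0.4 to 0.85 m from the base axis. Payload 4.5 kg.
Tool frame: the origin (TCP) lies between the finger pads; the fingertips stand 19 mm ahead of it and the grasp point (between the pads) is the TCP; z points along the fingers, y is the direction in which the jaws open and shut (so a half turn about z gives the same grasp; the last joint's range is limited). The gripper opens to 88 mm and grips with 3 to 60 N. Pads are 18 mm wide; open, the fingers measure 123 mm over their backs; the gripper's body (75 mm by 187 mm) begins 45 mm behind the grasp point.
Start: joints at [-1.257, 0.689, -0.195, 1.565, 0.157, 0.902, -0.215], TCP at [0.173, 0.601, 0.258] pointing down, gripper open.
Joint ranges: [-3.01, 3.01], [-0.46, 2.08], [-1.47, 1.51], [0.13, 2.56], [-1, 4.14], [0.04, 2.09], [-2.66, 2.66]. Speed limits (rad/s): [2.57, 2.57, 3.14, 3.14, 3.14, 3.14, 3.14].

INTERFACE

Orientations are given as a unit quaternion [x, y, z, w].
In Python, from plant import status, snapshot, finish_job, cut_out, tip_of gives the robot as it stands. The module is installed in compiled form; this text tells all that it offers.
- The arm moves only by the tool carry_out, never from a script. Its arguments are lists of equal length, an entry for each row: "linear": the shift along the world's x, y, z in m, a list of three; "roll": the turn about the world's z in rad. A call has 1 to 8 rows; each row is the pose to reach, as a shift and turn from the pose measured when the call began; what a row does not reach only later rows make up. A row lasts 1/12 s, in which the tool goes at most 41.7 mm and 7.16 degrees, less where a joint would pass 70% of its speed; a pose out of reach is approached as far as the arm can. A call with a gripper value outside its range is refused whole. "gripper" is the opening, from 0 (shut) to 1 (fully open), set as the call begins (left out, the last holds). The fingers move at their own pace and stop on an object; "grip_force" is the grip in N (left out, the last holds). Time passes only in rows, so rows that repeat a pose let the fingers close. It gives the time, the measured TCP pose, the force and the opening at its end, in the units of the state.
- status.get_state(): the state, without advancing time (a new reading comes with each control period).
- snapshot(name): name is "scene" or "top" or "wrist"; returns a dict with "img" (400x640x3 uint8, red, green, blue), "range_z" (400x640 float32, m along the optical axis (not along the pixel's ray), 0 where there is no reading), "fx", "fy", "cx", "cy" (pixels), "k1" (the pictures are not rectified: a ray, as slopes to the right and down, at radius r is drawn at 1 + k1 r^2 times it, then the intrinsics apply), "world_from_camera" (4x4, takes a point from camera to world coordinates). Camera axes: x right, y down, z forward; pixel columns grow to the right and rows downward; lengths in m; the calibration is good to about 2 mm. A picture is of the moment at which its call begins.
- finish_job(): hands the job in, once; it reports no verdict.
Trained networks look in a picture, given as the dict that the camera call returned (one of the last four; its "shot" number tells which), for a name from the list of things; names that differ only in an ending like _2 or _b are one class to them, and where a whole thing is asked for, a point or a joint stands for the part that bears it (a point fixed in the world has none). Each returns a list of dicts, best first, with "confidence" (0 to 1); they miss things now and then, are a little off and sometimes report something else, mostly with a low value. They report only what shows in the picture. A call takes as long as a camera call. They do not tell look-alikes from the thing itself.
- cut_out(picture, query): "region" (400x640 bool, what is visible of it) and "pixel" ([column, row] in pixels, amid what is visible of it).
- tip_of(picture, query): "pixel" ([column, row] in pixels: a listed point, or the origin of a listed thing).
The state is a dict: "clock": time; "q": joint angles; "qd": joint speeds; "joint_torque": joint torques, N m; "tool_pos": TCP position; "eef_rot": TCP orientation; "contact_force": force on the tool from outside, world axes, zero at the start; "moment": the same for the moment, N m; "opening": opening from 0.0 (shut) to 1.0 (fully open).
Only numpy, scipy, OpenCV 4.12 (cv2) and the standard library are available. Lean on these libraries where they do the work, as an engineer would, in place of code of your own. Each camera call takes 0.05 s, during which the arm holds its last target.

TASK

Take the orange-handled picker from its stand and use it to fetch the sample canister from the bottom of the cooler's deep well: feel gently for the slot in the canister's lid with the cross-bar, push through, give it a quarter turn and lift the canister out, keeping it upright. Lower the canister gently into the black docking cup, unlock the picker and hang it upright back in its stand. Press lightly, do not touch the canister with the fingers, and leave everything else on the table where it is.

Things in the scene. Friction and masses are not known exactly. Their poses are not given: they have to be found in the camera images.
- picker_grip (a point): Centre of the orange handle of the loose picker (90 g), 144 mm above the picker's lowest point; z up along the shaft, x along the wide side of the handle, y across its thin side. Handle 34 (x) x 14 (y) x 66 mm high with flat sides. Hangs in the stand at the start.
- picker: The whole picker; origin on its axis at its lowest point, the underside of its cross-bar; axes as picker_grip. Below the handle is a steel collar, 42 mm across, 6 mm thick, its underside 105 mm above the origin (it rests on the stand's rim), then a 6 mm shaft.
- picker_tip (a point): Centre of the picker's steel cross-bar at the end of the shaft, 2.5 mm above the lowest point; the bar is 20 mm long (along x), 5 mm thick; a half turn leaves it the same. Shaft and bar are spring-loaded: pushed up from below they give way up to 12 mm, with 2 N at first and 0.4 N more per mm, then are rigid; pulled down they are rigid.
- canister: Loose sample canister, aluminium with blue rim and band, 44 mm across, 46 mm high, 0.17 to 0.36 kg, upright at the bottom of the cooler's well (3 mm clear all round); origin at the centre of its underside, z up. Hollow inside from 4 to 40 mm above the origin. Its lid is a brass disc, seen through the 26 mm opening of the rim.
- canister_top (a point): Centre of the canister's rim top, 46 mm above its underside, axes as the canister. Brass lid disc 2 mm below, 4 mm thick, with a slot 25 x 9 mm with rounded edges through its centre. The slot's direction is NOT measured and may be any: the disc swivels stiffly (0.06 N m) in the canister. The cross-bar passes only in line with the slot (within about 0.2 to 0.3 rad).
- canister_lock (a point): On the canister's axis, 35 mm above its underside: where the cross-bar's underside is when locked. Four 3.5 mm pins hang under the disc beside the slot. With the bar's underside 30 mm or less above the canister's underside it turns freely; a quarter turn from the slot, either way (within 0.25 rad), then raised, it seats between the pins and carries the canister. Unlock: lower, turn back, raise.
- cooler_mouth (a point): Centre of the mouth of the round well of the fixed white cooler, in its top, 120 mm above the table; the well is 50 mm across and 110 mm deep. The cooler is 113 mm square and 120 mm high, its sides along the point's x and y.
- stand_rim (a point): Centre of the upper rim of the fixed grey tubular stand of the picker, 115 mm above the table, on an 80 mm steel foot. Tube 48 mm outside, bore 31 mm, open down to 7 mm above the table; the picker's shaft hangs in it with the collar on the rim.
- dock_floor (a point): Centre of the floor of the round black docking cup, which is fixed to the table; the floor is 5 mm above the table, 56 mm across; from 10 mm above the floor the wall flares out like a funnel to 66 mm inside (74 mm outside) at the rim, 24 mm above the table.
- timer: Bystander: white lab timer, 66 x 66 x 19 mm, origin at its underside; leave alone.
- petri: Bystander: petri dish, 63 mm across, 16 mm high, origin at its underside; leave alone.
- red_dropper: Bystander: white dropper bottle with red cap, 24 mm across, 68 mm high, origin at its underside; leave alone.
- green_dropper: Bystander: white dropper bottle with green cap, 24 mm across, 68 mm high, origin at its underside; leave alone.
- forceps: Bystander: steel forceps lying flat, 126 mm long, origin at the underside; leave alone.
- blue_dropper: Bystander: white dropper bottle with blue cap, 24 mm across, 68 mm high, origin at its underside; leave alone.
Mind the look-alikes: they are no part of the job. Of the things that look like the part that bears stand_rim, the larger one is meant.

How it is judged:
On the way, in this order (a step that is already met when the one before it is completed fails the run):
1. the canister hangs on the picker, upright and clear above the cooler's well (z of canister in the frame of cooler_mouth above 0.002 m and contact force between picker and canister above 0.5 N and angle between canister's own z axis and vertical below 0.5 rad), for 0.1 s.
2. the canister stands on the floor of the docking cup (horizontal distance between canister and dock_floor below 0.008 m and z of canister in the frame of dock_floor below 0.003 m and angle between canister's own z axis and vertical below 0.1 rad), for 0.2 s.
At the end, for the whole second after the job is handed in: The canister stands upright (within 0.1 rad) on the floor of the docking cup (within 3 mm in height and 8 mm sideways), the picker is out of it and hangs upright (within 0.12 rad) in its stand with the collar down on the rim (within 5 mm), both at rest (all of step 2 and contact force between picker and canister below 0.01 N and horizontal distance between picker and stand_rim below 0.01 m and z of picker in the frame of stand_rim below -0.1 m and angle between picker's own z axis and vertical below 0.12 rad and linear speed of each of canister, picker below 0.02 m/s); the robot touches nothing.
It fails at once if the picker presses or pulls the canister with more than 15 N (contact force between picker and canister above 15 N).
It fails at once if the fingers touch the canister (contact force between the fingers and canister above 0.2 N).
It fails at once if the canister is tipped by more than 45 degrees (0.78 rad) (angle between canister's own z axis and vertical above 0.78 rad).
It fails at once if the canister is dropped (linear speed of canister above 0.4 m/s and contact force between picker and canister below 0.01 N).
It fails at once if a bystander is moved by more than 15 mm (distance of any of timer, petri, red_dropper, green_dropper, forceps, blue_dropper from where it was at the start of the episode above 0.015 m).
It also fails if it takes over 72 s, if anything falls off the work surface, if the arm or the gripper's body presses on something with over 40 N, if the wrist force passes 120 N, or if a joint passes its speed limit or range.

## Working session

There is one attempt and no reset: what is moved stays moved. The work goes in short steps, Python scripts to look and compute and a tool call to move; the robot and the scene stay as the last step left them, time stands still between calls to the robot, and variables do not carry over. Pictures are saved under pics/ and viewed, and the job is handed in when it is done.

Besides the shell and the picture viewer there is one more tool, called after "Request:" as name(argument=value, ...) on one line, values as JSON. carry_out: Moves the arm, as the interface text tells. Its arguments: {"type":"object","properties":{"linear":{"type":"array"},"roll":{"type":"array"},"gripper":{"type":"number"},"grip_force":{"type":"number"}},"required":["linear","roll"]}

```bash
mkdir -p pics; cat > h.py <<'E'
import numpy as np, cv2
from plant import status, snapshot, finish_job, cut_out, tip_of
def save(p,n): cv2.imwrite('pics/'+n+'.png',p['img'][:,:,::-1])
def ray(p,px):
    u=np.array([(px[0]-p['cx'])/p['fx'],(px[1]-p['cy'])/p['fy']]); s=u.copy()
    for _ in range(20): s=u/(1+p['k1']*(s@s))
    return np.array([s[0],s[1],1.])
def at_range(p,px,d):
    T=np.array(p['world_from_camera']); return T[:3,:3]@(ray(p,px)*d)+T[:3,3]
def at_z(p,px,z):
    T=np.array(p['world_from_camera']); r=T[:3,:3]@ray(p,px); o=T[:3,3]; return o+r*(z-o[2])/r[2]
def cloud(p):
    T=np.array(p['world_from_camera']); v,u=np.mgrid[0:400,0:640]
    a=np.stack([(u-p['cx'])/p['fx'],(v-p['cy'])/p['fy']],-1); s=a.copy()
    for _ in range(20): s=a/(1+p['k1']*(s**2).sum(-1,keepdims=True))
    P=np.concatenate([s,np.ones((400,640,1))],-1)*p['range_z'][...,None]
    return P@T[:3,:3].T+T[:3,3]
E
python3 - <<'E'
from h import *
s=status.get_state(); print({k:np.round(v,3) for k,v in s.items()})
for n in ['scene','top','wrist']:
    p=snapshot(n); save(p,n+'0'); print(n,np.round(p['world_from_camera'],3).tolist(),p['fx'],p['k1'])
    for q in ['picker_grip','canister_top','cooler_mouth','stand_rim','dock_floor','timer','petri','red_dropper','green_dropper','blue_dropper','forceps']:
        z={'picker_grip':.149,'cooler_mouth':.12,'stand_rim':.115,'dock_floor':.005,'canister_top':.056}.get(q,0)
        for r in tip_of(p,q)[:3]: print(q,np.round(r['pixel'],1),round(r['confidence'],2),np.round(at_z(p,r['pixel'],z),3))
E
```

```text
{'clock': np.float64(0.0), 'q': array([-1.257,  0.69 , -0.195,  1.566,  0.157,  0.903, -0.215]), 'qd': array([-0.   , -0.002,  0.   ,  0.002,  0.   , -0.001, -0.002]), 'joint_torque': array([ 1.0000e-03, -5.2756e+01, -1.2670e+00, -1.5343e+01, -5.3000e-02,
        6.0000e-03,  0.0000e+00]), 'tool_pos': array([0.172, 0.6  , 0.257]), 'eef_rot': array([ 0.139,  0.99 , -0.001, -0.   ]), 'contact_force': array([-0.344,  0.487, -0.428]), 'moment': array([-0.013,  0.014, -0.018]), 'opening': np.float64(1.0)}
scene [[0.892, -0.259, 0.37, 0.025], [-0.452, -0.521, 0.724, -1.113], [0.005, -0.813, -0.582, 0.906], [0.0, 0.0, 0.0, 1.0]] 374.7855871884312 0.005824088151803642
picker_grip [319.1 209.5] 0.66 [ 0.461 -0.233  0.149]
cooler_mouth [299.  179.5] 0.67 [0.492 0.004 0.12 ]
stand_rim [314.3 219.8] 0.91 [ 0.441 -0.237  0.115]
stand_rim [310.2 201.6] 0.71 [ 0.473 -0.138  0.115]
dock_floor [282.8 173.5] 0.46 [0.516 0.245 0.005]
timer [339.5 278.2] 0.89 [ 0.446 -0.409  0.   ]
petri [368.7 272.6] 0.75 [ 0.542 -0.431  0.   ]
red_dropper [333.  220.3] 0.47 [ 0.564 -0.144  0.   ]
blue_dropper [384.  2
[... 528 characters left out ...]
94.8] 0.98 [0.503 0.007 0.12 ]
stand_rim [347.1 205.2] 0.66 [ 0.464 -0.229  0.115]
stand_rim [313.7 201. ] 0.54 [ 0.48  -0.119  0.115]
dock_floor [218.1 206.4] 0.96 [0.481 0.228 0.005]
timer [397.3 214.9] 0.57 [ 0.439 -0.417  0.   ]
timer [346.1 204.3] 0.24 [ 0.48  -0.234  0.   ]
petri [397.3 183.6] 0.83 [ 0.553 -0.422  0.   ]
red_dropper [317.4 183.1] 0.38 [ 0.56  -0.132  0.   ]
green_dropper [248.  182.2] 0.6 [0.568 0.121 0.   ]
blue_dropper [423.7 190.2] 0.56 [ 0.527 -0.516  0.   ]
forceps [436.  212.7] 0.44 [ 0.444 -0.555  0.   ]
wrist [[0.275, 0.914, 0.299, 0.094], [0.961, -0.261, -0.085, 0.622], [-0.0, 0.311, -0.951, 0.385], [0.0, 0.0, 0.0, 1.0]] 325.1250663941414 -0.014953326585782164
```

```bash
python3 - <<'E'
import cv2
a=cv2.imread('pics/top0.png')[140:260,180:480]; cv2.imwrite('pics/topc.png',cv2.resize(a,(780,312),interpolation=cv2.INTER_CUBIC))
a=cv2.imread('pics/scene0.png')[120:340,200:440]; cv2.imwrite('pics/scenec.png',cv2.resize(a,None,fx=2.7,fy=2.7,interpolation=cv2.INTER_CUBIC))
E
```

```text
(no output)
```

View pics/topc.png

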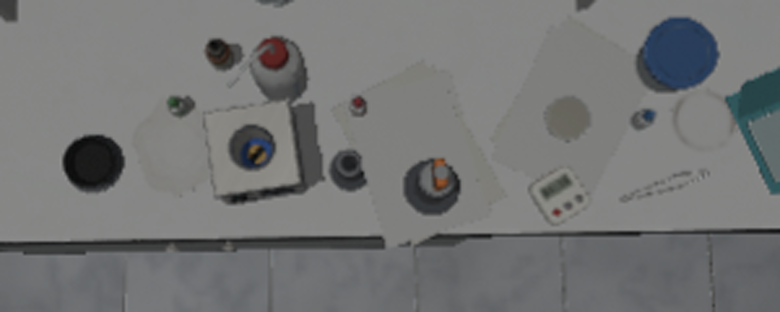

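View pics/scenec.png

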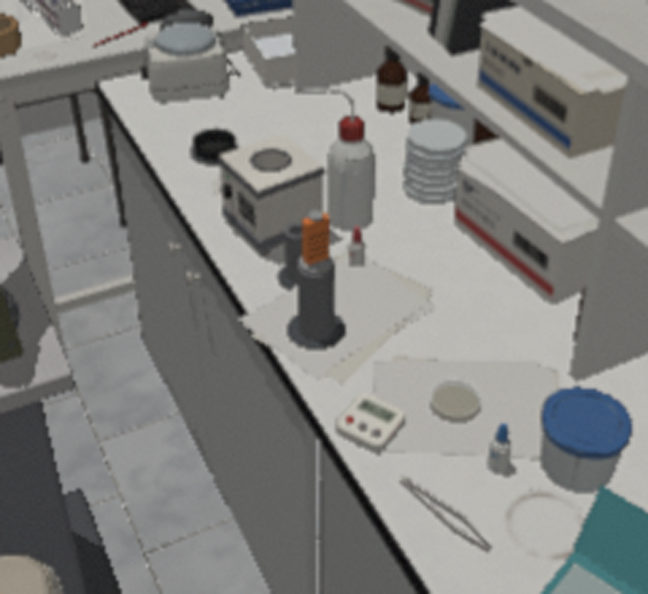

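Top view: dock at about (218,203), cooler at (276,197), an empty small look‑alike stand at (314,203), and the picker in the larger stand at (347,205). Next I'll check obstacle heights along the path.

```bash
python3 - <<'E'
from h import *
p=snapshot('top'); C=cloud(p)
def rep(n,x0,x1,y0,y1,zmin=.02):
    m=(C[...,0]>x0)&(C[...,0]<x1)&(C[...,1]>y0)&(C[...,1]<y1)&(C[...,2]>zmin)
    Q=C[m]; print(n,m.sum(), Q[:,2].max().round(3) if m.any() else None, np.round(np.median(Q,0),3), np.round(np.percentile(Q,[2,98],axis=0),3).tolist())
rep('bottle',.56,.75,-.1,.12); rep('cooler',.4,.56,-.08,.09,.11); rep('stand',.38,.54,-.3,-.17,.1);rep('handle',.38,.54,-.3,-.17,.14)
rep('dock',.4,.56,.15,.3,.015)
rep('all far',.62,.9,-.6,.35)
rep('teal',.3,.7,-.8,-.55)
E
```

```text
bottle 8426 0.732 [0.66  0.014 0.523] [[0.584, -0.094, 0.068], [0.745, 0.116, 0.644]]
cooler 946 0.21 [0.496 0.006 0.117] [[0.442, -0.05, 0.111], [0.552, 0.06, 0.123]]
stand 167 0.193 [ 0.45  -0.227  0.122] [[0.431, -0.252, 0.108], [0.471, -0.209, 0.192]]
handle 63 0.193 [ 0.451 -0.228  0.187] [[0.436, -0.236, 0.145], [0.469, -0.223, 0.193]]
dock 114 0.027 [0.5   0.245 0.021] [[0.463, 0.205, 0.015], [0.53, 0.274, 0.026]]
all far 50459 0.769 [ 0.736 -0.129  0.567] [[0.625, -0.582, 0.518], [0.868, 0.305, 0.757]]
teal 7248 0.587 [ 0.638 -0.668  0.522] [[0.573, -0.794, 0.036], [0.696, -0.554, 0.583]]
```

Request:
carry_out(linear=[[0.03, -0.02, 0.03], [0.06, -0.04, 0.06], [0.09, -0.06, 0.09], [0.12, -0.08, 0.1], [0.15, -0.11, 0.1], [0.18, -0.14, 0.1], [0.21, -0.17, 0.1], [0.24, -0.2, 0.1]], roll=[0, 0, 0, 0, 0, 0, 0, 0])

```text
clock: 2.52
tool_pos: [0.4048, 0.4081, 0.3581]
eef_rot: [0.139, 0.99, 0.0, 0.0]
contact_force: [1.1, 0.2, -0.9]
opening: 0.995
```

Request:
carry_out(linear=[[0.02, -0.035, 0], [0.04, -0.07, 0], [0.06, -0.105, 0], [0.08, -0.14, 0], [0.1, -0.175, 0], [0.1, -0.175, 0]], roll=[0.05, 0.1, 0.15, 0.2, 0.25, 0.28])

```text
clock: 3.02
tool_pos: [0.51, 0.2225, 0.3578]
eef_rot: [0.006, 1.0, -0.003, 0.002]
contact_force: [0.9, -0.7, 0.6]
opening: 1.002
```

```bash
python3 - <<'E'
from h import *
p=snapshot('wrist'); save(p,'w1'); np.savez('pics/w1.npz',**p)
for q,z in [('dock_floor',.005),('cooler_mouth',.12)]:
    for r in tip_of(p,q)[:2]: print(q,np.round(r['pixel'],1),round(r['confidence'],2),np.round(at_z(p,r['pixel'],z),4))
C=cloud(p); m=(C[...,2]>.019)&(C[...,2]<.03)&(C[...,0]>.42)&(C[...,0]<.58)&(C[...,1]>.16)&(C[...,1]<.31)
c,(w,h),a=cv2.minAreaRect(C[m][:,:2].astype(np.float32)); print('dock rim',c,w,h,m.sum())
print(status.get_state()['eef_rot'],status.get_state()['tool_pos'])
E
```

```text
dock_floor [332.  138.6] 0.68 [0.4942 0.2359 0.005 ]
cooler_mouth [133.3 156.9] 0.84 [0.4967 0.0056 0.12  ]
dock rim (0.49457234144210815, 0.23887237906455994) 0.07202009111642838 0.07057542353868484 692
[7.16650425e-04 9.99999429e-01 7.90932679e-04 6.12702564e-05] [0.504861   0.23303387 0.35819083]
```

View pics/w1.png

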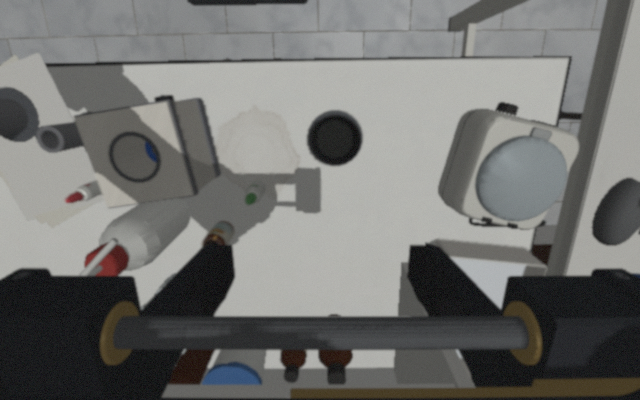

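The dock is at (332,138) and the cooler mouth at (133,157), with the blue canister rim visible inside. Next I'll look down the well.

Request:
carry_out(linear=[[0, -0.038, 0], [0, -0.076, 0], [0, -0.114, 0], [0, -0.152, 0], [0.0, -0.19, 0], [0.0, -0.228, 0], [0, -0.228, 0], [0, -0.228, 0]], roll=[0, 0, 0, 0, 0, 0, 0, 0])

```text
clock: 3.83
tool_pos: [0.5047, 0.0045, 0.3583]
eef_rot: [0.002, 1.0, 0.001, 0.0]
contact_force: [-0.6, 1.1, -0.0]
opening: 1.0
```

```bash
python3 - <<'E'
from h import *
p=snapshot('wrist'); save(p,'w2'); np.savez('pics/w2.npz',**p)
for q,z in [('cooler_mouth',.12),('canister_top',.056),('stand_rim',.115)]:
    for r in tip_of(p,q)[:2]: print(q,np.round(r['pixel'],1),round(r['confidence'],2),np.round(at_z(p,r['pixel'],z),4))
print(np.round(p['world_from_camera'],3))
a=p['img'][60:220,220:440,::-1]; cv2.imwrite('pics/w2c.png',cv2.resize(a,None,fx=3.6,fy=3.6,interpolation=cv2.INTER_CUBIC))
E
```

```text
cooler_mouth [323.7 163.7] 0.68 [0.5008 0.0072 0.12  ]
canister_top [320.2 155.4] 0.76 [0.5031 0.0032 0.056 ]
stand_rim [110.7 120.4] 0.97 [ 0.4517 -0.2308  0.115 ]
stand_rim [220.4 139.2] 0.82 [ 0.4732 -0.1098  0.115 ]
[[ 0.003  0.95   0.311  0.423]
 [ 1.    -0.003  0.001  0.003]
 [ 0.002  0.311 -0.95   0.486]
 [ 0.     0.     0.     1.   ]]
```

View pics/w2c.png

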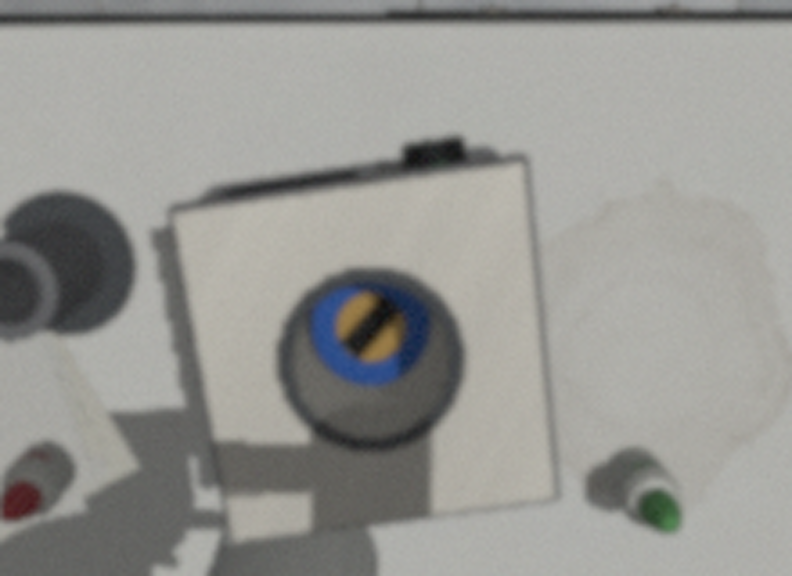

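```bash
python3 - <<'E'
from h import *
p=dict(np.load('pics/w2.npz'))
f=lambda c:(220+(c[0]+.5)/3.6-.5,60+(c[1]+.5)/3.6-.5)
for n,c,z in [('mouth',(371,358),.12),('rim',(371,333),.056),('brass',(371,327),.055),('s1',(347,357),.054),('s2',(395,299),.054)]: print(n,np.round(at_z(p,f(c),z),4))
hsv=cv2.cvtColor(p['img'],cv2.COLOR_RGB2HSV)
sub=np.zeros((400,640),bool);sub[130:190,295:350]=1
blue=sub&(hsv[...,0]>100)&(hsv[...,0]<130)&(hsv[...,1]>120)
br=sub&(hsv[...,0]>10)&(hsv[...,0]<30)&(hsv[...,1]>80)
print(blue.sum(),br.sum())
def ext(m,z):
    P=np.array([at_z(p,(u,v),z)[:2] for v,u in np.argwhere(m)]); return P
B=ext(br,.054); (c,r)=cv2.minEnclosingCircle(B.astype(np.float32)); print('brass circ',c,r,B.mean(0))
B=ext(blue|br,.056); (c,r)=cv2.minEnclosingCircle(B.astype(np.float32)); print('rim circ',c,r)
# slot dark pixels within brass circle
g=p['img'].sum(-1).astype(float)
c0=at_z(p,f((371,329)),.054)[:2]
pts=[];w=[]
for v in range(140,165):
  for u in range(310,336):
    q=at_z(p,(u,v),.054)[:2]
    if np.hypot(*(q-c0))<.0105: pts.append(q);w.append(g[v,u])
pts=np.array(pts);w=np.array(w); w=np.clip(np.percentile(w,60)-w,0,None)
m=(pts*w[:,None]).sum(0)/w.sum(); d=pts-m; S=(d*w[:,None]).T@d; e,V=np.linalg.eigh(S); v=V[:,1]; print('slot',m,np.arctan2(v[1],v[0]),e)
# stand, handle
C=cloud(p); m=(C[...,2]>.108)&(C[...,2]<.125)&(C[...,0]>.4)&(C[...,0]<.52)&(C[...,1]>-.3)&(C[...,1]<-.17); print(m.sum(), cv2.minAreaRect(C[m][:,:2].astype(np.float32)))
E
```

```text
mouth [0.4955 0.006  0.12  ]
rim [0.4987 0.0065 0.056 ]
brass [0.4967 0.0065 0.055 ]
s1 [ 0.5081 -0.0024  0.054 ]
s2 [0.4866 0.0154 0.054 ]
331 178
brass circ (0.4969944357872009, 0.00631324527785182) 0.011954749934375286 [0.49688561 0.00657112]
rim circ (0.4967395067214966, 0.005972723942250013) 0.02119344472885132
slot [0.49664861 0.0066811 ] 2.3812204244609245 [0.06706455 0.45551339]
933 ((0.45220065116882324, -0.22481666505336761), (0.04768034443259239, 0.03663291409611702), 10.458060264587402)
```

Request:
carry_out(linear=[[-0.005, -0.04, 0], [-0.01, -0.08, 0], [-0.015, -0.12, 0], [-0.02, -0.16, 0], [-0.025, -0.2, 0], [-0.03, -0.235, 0], [-0.03, -0.235, 0], [-0.03, -0.235, 0]], roll=[0, 0, 0, 0, 0, 0, 0, 0])

```text
clock: 4.7
tool_pos: [0.475, -0.2277, 0.358]
eef_rot: [-0.0, 1.0, 0.002, 0.0]
contact_force: [-0.4, 0.3, -0.3]
opening: 1.002
```

```bash
python3 - <<'E'
from h import *
p=snapshot('wrist'); save(p,'w3'); np.savez('pics/w3.npz',**p)
for q,z in [('stand_rim',.115),('picker_grip',.154)]:
    for r in tip_of(p,q)[:2]: print(q,np.round(r['pixel'],1),round(r['confidence'],2),np.round(at_z(p,r['pixel'],z),4))
C=cloud(p)
m=(C[...,2]>.17)&(C[...,0]>.4)&(C[...,0]<.52)&(C[...,1]>-.3)&(C[...,1]<-.17); print(m.sum(), C[m][:,2].max(),cv2.minAreaRect(C[m][:,:2].astype(np.float32)))
m=(C[...,2]>.108)&(C[...,2]<.13)&(C[...,0]>.4)&(C[...,0]<.52)&(C[...,1]>-.3)&(C[...,1]<-.17); print(m.sum(), cv2.minEnclosingCircle(C[m][:,:2].astype(np.float32)),C[m][:,2].max())
a=p['img'][60:220,220:440,::-1]; cv2.imwrite('pics/w3c.png',cv2.resize(a,None,fx=3.6,fy=3.6,interpolation=cv2.INTER_CUBIC))
print(status.get_state()['tool_pos'],status.get_state()['eef_rot'])
E
```

```text
stand_rim [408.2 164. ] 0.78 [ 0.4722 -0.1266  0.115 ]
picker_grip [319.6 151.9] 0.78 [ 0.4515 -0.2294  0.154 ]
51239 0.4384904122197377 ((0.4615699350833893, -0.23504851758480072), (0.13010846078395844, 0.052346911281347275), 89.69669342041016)
858 ((0.45267215371131897, -0.23110294342041016), 0.024100126698613167) 0.12873790007157487
[ 0.47585132 -0.22435086  0.35832106] [-3.79025887e-03  9.99990381e-01  2.17216658e-03  3.90851412e-04]
```

View pics/w3c.png

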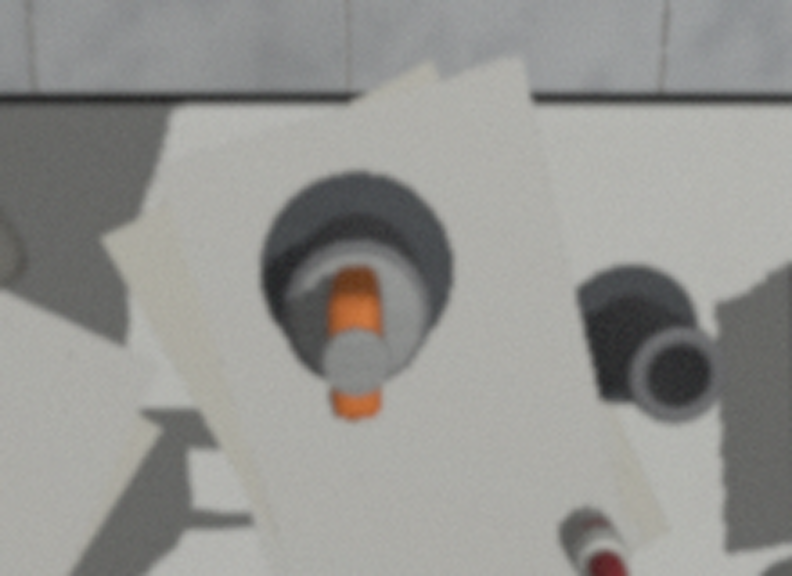

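Slot seen at about (323,151) with a direction of about −0.76 rad. The orange handle is centred at about (319,152) and lies along world x. I'm moving down to grasp it.

Request:
carry_out(linear=[[-0.01, -0.002, -0.02], [-0.02, -0.004, -0.05], [-0.024, -0.0055, -0.085], [-0.024, -0.0055, -0.12], [-0.024, -0.0055, -0.14], [-0.024, -0.0055, -0.14]], roll=[0, 0, 0, 0, 0, 0], gripper=0.6, grip_force=25)

```text
clock: 5.35
tool_pos: [0.4502, -0.2266, 0.215]
eef_rot: [-0.006, 1.0, 0.004, -0.003]
contact_force: [-0.6, 0.4, -0.2]
opening: 0.603
```

```bash
python3 - <<'E'
from h import *
p=snapshot('wrist'); save(p,'w4')
r=cut_out(p,'picker_grip')
hsv=cv2.cvtColor(p['img'],cv2.COLOR_RGB2HSV); o=(hsv[...,0]>5)&(hsv[...,0]<16)&(hsv[...,1]>150)&(hsv[...,2]>60)
C=cloud(p); m=o&(C[...,2]>.13)&(C[...,2]<.2); print(m.sum(),np.round(np.percentile(C[m],[5,50,95],axis=0),4).tolist())
s=status.get_state(); print(s['tool_pos'],s['eef_rot'],s['q'],s['contact_force'])
E
```

```text
1067 [[0.4355, -0.2366, 0.1392], [0.4366, -0.2312, 0.1801], [0.4647, -0.2259, 0.1876]]
[ 0.4526515  -0.22816553  0.21857846] [-5.34859947e-03  9.99982126e-01  2.65784553e-03  2.74426582e-04] [ 0.50654203  0.59846345 -0.20201997  1.95761993  0.19087354  0.60486636
  1.76263919] [-0.83860008 -0.08979224  0.1605423 ]
```

View pics/w4.png

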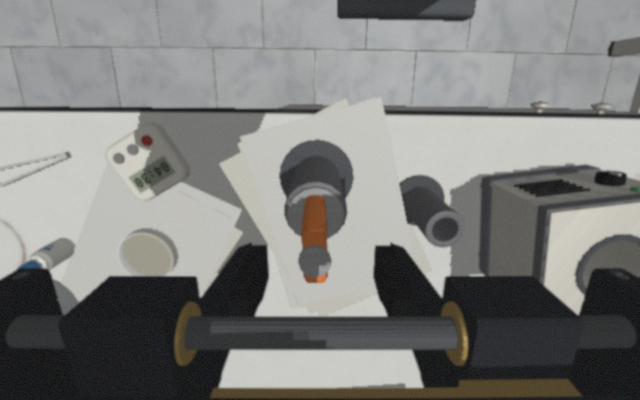

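Request:
carry_out(linear=[[0, -0.0025, -0.02], [-0.001, -0.0025, -0.042], [-0.001, -0.0025, -0.0615], [-0.001, -0.0025, -0.0615], [-0.001, -0.0025, -0.0615]], roll=[0, 0, 0, 0, 0])

```text
clock: 5.87
tool_pos: [0.4527, -0.2303, 0.1582]
eef_rot: [-0.006, 1.0, 0.003, 0.001]
contact_force: [-1.0, 0.1, 0.5]
opening: 0.598
```

Request:
carry_out(linear=[[0, 0, 0], [0, 0, 0], [0, 0, 0], [0, 0, 0], [0, 0, 0], [0, 0, 0]], roll=[0, 0, 0, 0, 0, 0], gripper=0, grip_force=25)

```text
clock: 6.37
tool_pos: [0.4528, -0.2303, 0.1585]
eef_rot: [-0.006, 1.0, 0.002, 0.001]
contact_force: [0.3, 0.9, -0.2]
opening: 0.168
```

```bash
python3 - <<'E'
from h import *
p=snapshot('wrist'); save(p,'w5')
s=status.get_state(); print({k:np.round(v,4) for k,v in s.items()})
E
```

```text
{'clock': np.float64(6.4167), 'q': array([ 0.4842,  0.6988, -0.1639,  2.0077,  0.23  ,  0.4519,  1.7333]), 'qd': array([-0.0018,  0.0021, -0.0004, -0.0022,  0.0007, -0.0004,  0.0002]), 'joint_torque': array([ 8.12000e-02, -4.62759e+01, -5.60900e-01, -8.34480e+00,
        7.80000e-03,  1.17100e-01, -2.80000e-03]), 'tool_pos': array([ 0.4528, -0.2303,  0.1584]), 'eef_rot': array([-0.0059,  1.    ,  0.0025,  0.0011]), 'contact_force': array([-0.1121, -0.2756,  2.6646]), 'moment': array([ 0.0846, -0.0083,  0.0029]), 'opening': np.float64(0.155)}
```

View pics/w5.png

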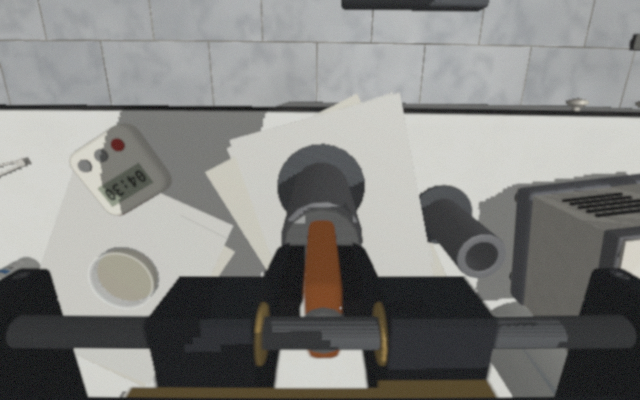

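Request:
carry_out(linear=[[0, 0, 0], [0, 0, 0.01], [0, 0, 0.035], [0, 0, 0.065], [0, 0, 0.095], [0, 0, 0.125], [0, 0, 0.145], [0, 0, 0.145]], roll=[0, 0, 0, 0, 0, 0, 0, 0], grip_force=40)

```text
clock: 7.08
tool_pos: [0.4548, -0.2311, 0.308]
eef_rot: [-0.006, 1.0, 0.001, 0.005]
contact_force: [0.3, -0.8, -1.1]
opening: 0.159
```

```bash
python3 - <<'E'
from h import *
p=snapshot('wrist'); save(p,'w6'); np.savez('pics/w6.npz',**p)
s=status.get_state(); print({k:np.round(v,4) for k,v in s.items()})
for r in tip_of(p,'picker_tip')[:2]+tip_of(p,'stand_rim')[:2]: print(r, at_z(p,r['pixel'],.115), at_z(p,r['pixel'],s['tool_pos'][2]-.146))
E
```

```text
{'clock': np.float64(7.1333), 'q': array([ 0.5413,  0.4759, -0.2421,  1.8502,  0.1431,  0.8271,  1.8109]), 'qd': array([-0.0053,  0.0525,  0.0101,  0.0585,  0.0071, -0.0262, -0.0048]), 'joint_torque': array([ 8.73000e-02, -4.35587e+01, -1.33490e+00, -1.53989e+01,
       -2.36000e-02,  2.39400e-01,  4.32000e-02]), 'tool_pos': array([ 0.4537, -0.2307,  0.3057]), 'eef_rot': array([-0.0057,  1.    ,  0.0015,  0.0034]), 'contact_force': array([-0.3941, -0.123 , -1.0876]), 'moment': array([ 0.0299, -0.0339,  0.0141]), 'opening': np.float64(0.1566)}
{'pixel': [321.9, 189.8], 'confidence': 0.58} [ 0.4705023  -0.23049968  0.115     ] [ 0.45674598 -0.23091981  0.15973229]
{'pixel': [323.3, 191.3], 'confidence': 0.47} [ 0.47209902 -0.22903616  0.115     ] [ 0.45811912 -0.22966122  0.15973229]
{'pixel': [318.8, 173.3], 'confidence': 0.81} [ 0.45310351 -0.23387687  0.115     ] [ 0.4417834  -0.23382412  0.15973229]
{'pixel': [417.9, 185.8], 'confidence': 0.73} [ 0.46498367 -0.13214143  0.115     ] [ 0.45200007 -0.14633388  0.15973229]
```

View pics/w6.png

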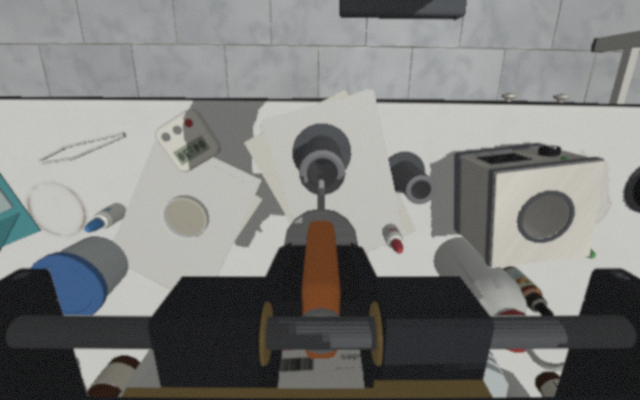

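```bash
python3 - <<'E'
from h import *
p=dict(np.load('pics/w2.npz')); C=cloud(p)
v=C[...,2]; m=(v>.125)&(v<.3)&(C[...,0]>.5)&(C[...,0]<.75)&(abs(C[...,1])<.15)
Q=C[m]; print(len(Q),np.round(np.percentile(Q,[1,50,99],axis=0),3).tolist())
for z in np.arange(.12,.3,.02):
    q=Q[(Q[:,2]>=z)&(Q[:,2]<z+.02)]
    if len(q)>5: print(round(z,2),len(q),np.round(q.min(0),3),np.round(q.max(0),3))
E
```

```text
3605 [[0.562, -0.145, 0.126], [0.605, -0.031, 0.171], [0.706, 0.021, 0.246]]
0.12 959 [ 0.578 -0.057  0.125] [0.633 0.004 0.14 ]
0.14 179 [ 0.589 -0.045  0.14 ] [ 0.609 -0.006  0.16 ]
0.16 851 [ 0.589 -0.046  0.16 ] [ 0.625 -0.006  0.18 ]
0.18 55 [ 0.606 -0.03   0.18 ] [ 0.61  -0.024  0.199]
0.2 472 [ 0.558 -0.029  0.2  ] [0.61  0.026 0.22 ]
0.22 372 [ 0.703 -0.149  0.236] [ 0.707 -0.029  0.24 ]
0.24 717 [ 0.703 -0.15   0.24 ] [ 0.707 -0.028  0.247]
```

Request:
carry_out(linear=[[0.005, 0.03, 0.01], [0.01, 0.06, 0.01], [0.016, 0.09, 0.01], [0.022, 0.12, 0.01], [0.028, 0.15, 0.01], [0.034, 0.18, 0.01], [0.039, 0.21, 0.005], [0.0433, 0.2372, 0]], roll=[-0.1, -0.2, -0.3, -0.4, -0.5, -0.6, -0.7, -0.77])

```text
clock: 7.9
tool_pos: [0.4946, 0.0091, 0.3014]
eef_rot: [0.372, 0.928, 0.002, 0.0]
contact_force: [1.0, -0.9, -0.1]
opening: 0.154
```

Request:
carry_out(linear=[[0, 0, 0], [0, 0, 0], [0, 0, 0]], roll=[0, 0, 0])

```text
clock: 8.15
tool_pos: [0.4937, 0.0084, 0.3003]
eef_rot: [0.371, 0.928, 0.001, -0.001]
contact_force: [-0.1, -0.4, -1.5]
opening: 0.158
```

```bash
python3 - <<'E'
from h import *
p=snapshot('wrist'); save(p,'w7'); np.savez('pics/w7.npz',**p)
s=status.get_state(); print({k:np.round(v,4) for k,v in s.items()})
x,y=s['eef_rot'][:2]; print('xdir angle', np.arctan2(-2*x*y,-(2*x*x-1)))
for r in tip_of(p,'picker_tip')[:2]: print(r, at_z(p,r['pixel'],s['tool_pos'][2]-.146))
for r in tip_of(p,'cooler_mouth')[:2]: print(r, at_z(p,r['pixel'],.12))
a=p['img'][80:300,180:460,::-1]; cv2.imwrite('pics/w7c.png',cv2.resize(a,None,fx=2.7,fy=2.7,interpolation=cv2.INTER_CUBIC))
E
```

```text
{'clock': np.float64(8.2), 'q': array([-0.0892,  0.4577, -0.0278,  1.9007,  0.0149,  0.7839,  0.683 ]), 'qd': array([ 0.0176, -0.0111,  0.0037, -0.007 , -0.0041, -0.0004, -0.0031]), 'joint_torque': array([-1.02530e+00, -4.00333e+01,  1.85400e-01, -1.41293e+01,
       -8.74000e-02,  5.39000e-02,  3.00000e-04]), 'tool_pos': array([0.4939, 0.0076, 0.3006]), 'eef_rot': array([ 3.723e-01,  9.281e-01,  7.000e-04, -7.000e-04]), 'contact_force': array([-0.2725, -0.1702, -0.3815]), 'moment': array([-0.0316, -0.0306, -0.0429]), 'opening': np.float64(0.1555)}
xdir angle -0.7630664672811721
{'pixel': [321.7, 192.6], 'confidence': 0.76} [0.49563402 0.00621545 0.15464184]
{'pixel': [319.4, 183.9], 'confidence': 0.96} [0.49531367 0.00356142 0.12      ]
```

View pics/w7c.png

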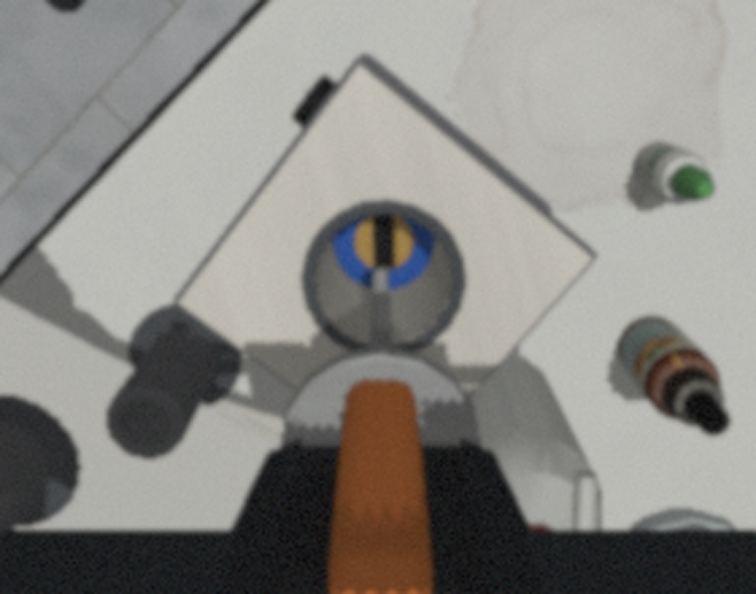

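```bash
python3 - <<'E'
from h import *
p=dict(np.load('pics/w7.npz')); T=p['world_from_camera']; print(np.round(T,3))
hsv=cv2.cvtColor(p['img'],cv2.COLOR_RGB2HSV)
sub=np.zeros((400,640),bool);sub[150:195,295:350]=1
br=sub&(hsv[...,0]>10)&(hsv[...,0]<30)&(hsv[...,1]>80); bl=sub&(hsv[...,0]>100)&(hsv[...,0]<130)&(hsv[...,1]>120)
B=np.argwhere(br)[:,::-1]; print(br.sum(),B.min(0),B.max(0))
P=np.array([at_z(p,b,.054)[:2] for b in B],np.float32); (c,r)=cv2.minEnclosingCircle(P);print('brass',c,r)
P2=np.array([at_z(p,b,.056)[:2] for b in np.argwhere(br|bl)[:,::-1]],np.float32); (c,r)=cv2.minEnclosingCircle(P2);print('rim',c,r)
g=p['img'].sum(-1); print(g[164:186:2,310:332])
E
```

```text
[[ 0.689  0.69   0.224  0.435]
 [ 0.725 -0.655 -0.212  0.063]
 [ 0.     0.308 -0.951  0.428]
 [ 0.     0.     0.     1.   ]]
220 [312 160] [332 177]
brass (0.49681100249290466, 0.005514196585863829) 0.012367255054414272
rim (0.4973687529563904, 0.0046717277728021145) 0.020800363272428513
[[240 268 290 338 346 347 338 301 212 132  94  88  86  84  71 144 200 243
  251 227 216 192]
 [289 319 345 352 353 352 346 307 212 119  99 109  91  83 107 182 266 326
  333 314 280 235]
 [284 315 345 352 354 365 351 303 231 124 111 113  90 101 119 184 279 334
  350 355 342 317]
 [299 322 342 349 360 351 336 313 236 145  96  88 115  98 112 185 271 334
  352 357 351 337]
 [283 324 345 355 359 353 338 315 242 151 101  91  96  93 109 189 283 329
  363 370 351 337]
 [277 303 326 346 352 358 351 320 240 157 109  98  99  85 117 173 264 335
  352 359 348 328]
 [265 265 291 306 334 346 347 319 245 156 113  93  89  96 117 168 272 317
  345 337 323 296]
 [267 269 270 277 292 312 319 304 245 187 182 182 172 170 167 195 257 296
  303 294 279 268]
 [267 268 266 268 248 225 220 227 260 310 335 350 323 289 266 260 264 279
  276 278 271 260]
 [277 268 256 231 190 173 150 215 292 357 384 400 368 322 288 270 261 271
  272 278 264 270]
 [318 303 281 254 194 171 167 220 298 352 377 395 358 321 291 270 265 263
  262 260 276 287]]
```

Bar and slot are both vertical in the image (bar at about (320,184), slot at about (322,169)), so the angle matches. I'm lowering with a small sideways correction.

Request:
carry_out(linear=[[0.0027, 0, -0.01], [0.0027, 0, -0.025], [0.0027, 0, -0.04], [0.0027, 0, -0.055], [0.0027, 0, -0.07], [0.0027, 0, -0.08], [0.0027, 0, -0.08], [0.0027, 0, -0.08]], roll=[0, 0, 0, 0, 0, 0, 0, 0])

```text
clock: 8.97
tool_pos: [0.4967, 0.0065, 0.2206]
eef_rot: [0.374, 0.928, 0.001, -0.001]
contact_force: [-0.3, 0.4, -0.6]
opening: 0.157
```

```bash
cat > st.py <<'E'
from h import *
def st():
    s=status.get_state(); x,y=s['eef_rot'][:2]
    print('t',round(s['clock'],2),'pos',np.round(s['tool_pos'],4),'rot',np.round(s['eef_rot'],4),'ang',round(np.arctan2(-2*x*y,-(2*x*x-1)),4),'F',np.round(s['contact_force'],2),'M',np.round(s['moment'],3),'q7',round(s['q'][6],2),'op',round(s['opening'],3)); return s
E
python3 - <<'E'
from st import *
s=st()
p=snapshot('wrist'); save(p,'w8'); np.savez('pics/w8.npz',**p)
a=p['img'][80:300,180:460,::-1]; cv2.imwrite('pics/w8c.png',cv2.resize(a,None,fx=2.7,fy=2.7,interpolation=cv2.INTER_CUBIC))
E
```

```text
t 8.97 pos [0.4967 0.0065 0.2206] rot [ 3.735e-01  9.276e-01  7.000e-04 -7.000e-04] ang -0.7656 F [-0.31  0.38 -0.57] M [-0.102  0.022 -0.026] q7 0.67 op 0.157
```

View pics/w8c.png

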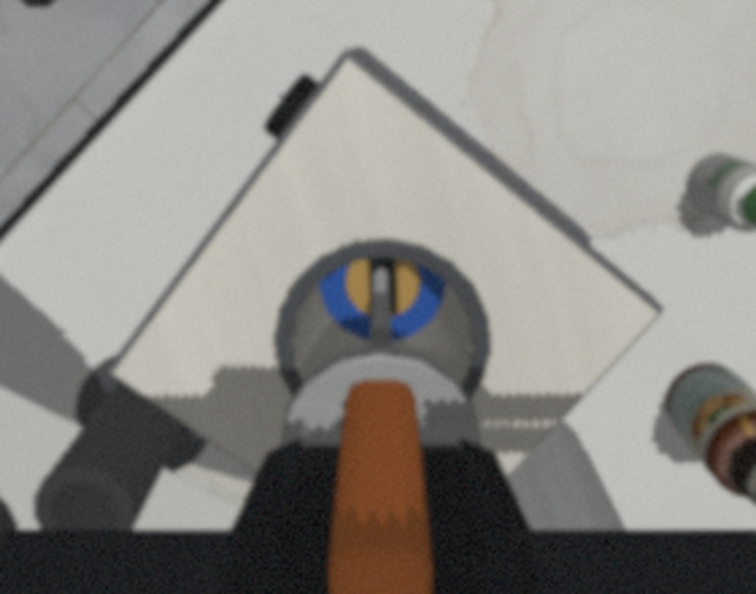

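Request:
carry_out(linear=[[0.0003, 0.001, -0.005], [0.0003, 0.001, -0.01], [0.0003, 0.001, -0.015], [0.0003, 0.001, -0.019], [0.0003, 0.001, -0.022], [0.0003, 0.001, -0.022]], roll=[0, 0, 0, 0, 0, 0])

```text
clock: 9.52
tool_pos: [0.4971, 0.0077, 0.1985]
eef_rot: [0.373, 0.928, 0.001, -0.001]
contact_force: [-0.2, 0.1, -0.9]
opening: 0.156
```

```bash
python3 - <<'E'
from st import *
s=st()
p=snapshot('wrist'); save(p,'w9'); np.savez('pics/w9.npz',**p)
a=p['img'][80:300,180:460,::-1]; cv2.imwrite('pics/w9c.png',cv2.resize(a,None,fx=2.7,fy=2.7,interpolation=cv2.INTER_CUBIC))
st()
E
```

```text
t 9.52 pos [0.4971 0.0077 0.1985] rot [ 3.734e-01  9.277e-01  8.000e-04 -6.000e-04] ang -0.7654 F [-0.23  0.09 -0.87] M [-0.045 -0.    -0.014] q7 0.67 op 0.156
t 9.57 pos [0.4973 0.0077 0.1988] rot [ 3.735e-01  9.276e-01  9.000e-04 -4.000e-04] ang -0.7655 F [ 0.72  0.51 -0.63] M [-0.007  0.041  0.059] q7 0.67 op 0.154
```

View pics/w9c.png

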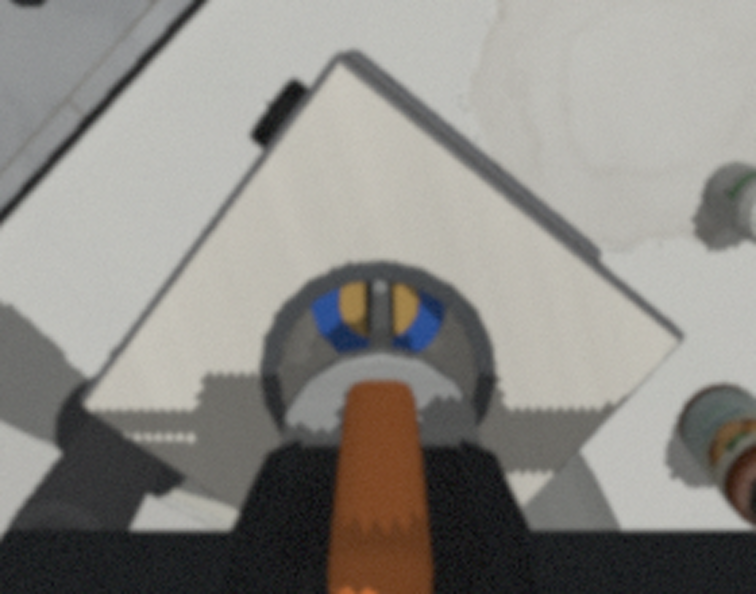

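Request:
carry_out(linear=[[0, 0, -0.003], [0, 0, -0.006], [0, 0, -0.009], [0, 0, -0.012], [0, 0, -0.0145], [0, 0, -0.0145]], roll=[0, 0, 0, 0, 0, 0])

```text
clock: 10.07
tool_pos: [0.4969, 0.0077, 0.1838]
eef_rot: [0.373, 0.928, 0.001, -0.001]
contact_force: [-0.1, 0.2, -0.7]
opening: 0.157
```

```bash
python3 - <<'E'
from st import *
s=st()
p=snapshot('wrist'); save(p,'w10'); np.savez('pics/w10.npz',**p)
a=p['img'][80:300,180:460,::-1]; cv2.imwrite('pics/w10c.png',cv2.resize(a,None,fx=2.7,fy=2.7,interpolation=cv2.INTER_CUBIC))
st()
E
```

```text
t 10.07 pos [0.4969 0.0077 0.1838] rot [ 3.734e-01  9.277e-01  7.000e-04 -8.000e-04] ang -0.7653 F [-0.14  0.22 -0.66] M [-0.072  0.046 -0.021] q7 0.67 op 0.157
t 10.12 pos [0.497  0.0077 0.184 ] rot [ 3.734e-01  9.277e-01  7.000e-04 -7.000e-04] ang -0.7653 F [ 0.03 -0.3  -0.91] M [-0.05   0.05   0.039] q7 0.67 op 0.154
```

View pics/w10c.png

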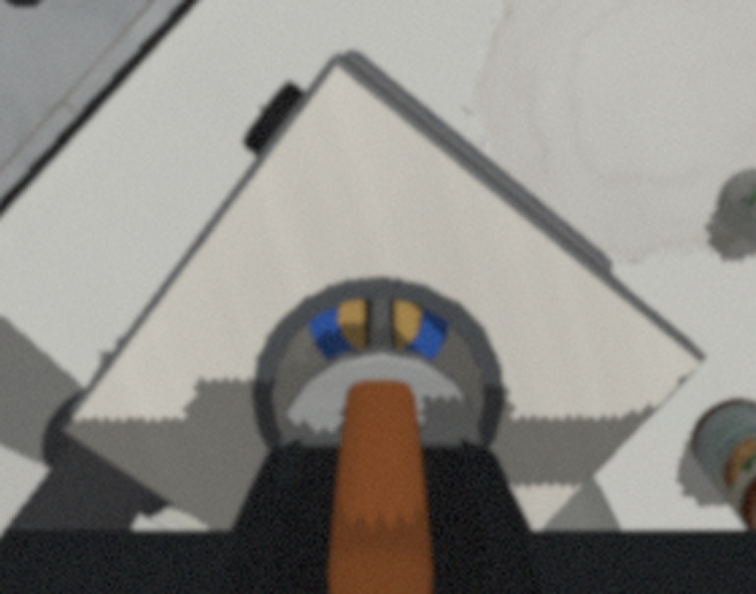

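The bar passed through the slot with no force. Next is the quarter turn.

Request:
carry_out(linear=[[0, 0, -0.001], [0, 0, -0.001], [0, 0, -0.001], [0, 0, -0.001], [0, 0, -0.001], [0, 0, -0.001], [0, 0, -0.001], [0, 0, -0.001]], roll=[0.1, 0.2, 0.3, 0.4, 0.5, 0.6, 0.7, 0.8])

```text
clock: 10.78
tool_pos: [0.4972, 0.0076, 0.1832]
eef_rot: [-0.02, 1.0, 0.0, -0.001]
contact_force: [0.1, -0.4, -1.1]
opening: 0.159
```

```bash
python3 -c "from st import *; st()"
```

```text
t 10.78 pos [0.4972 0.0076 0.1832] rot [-1.970e-02  9.998e-01  3.000e-04 -7.000e-04] ang 0.0394 F [ 0.11 -0.36 -1.08] M [0.034 0.016 0.024] q7 1.19 op 0.159
```

Request:
carry_out(linear=[[0, 0, 0], [0, 0, 0], [0, 0, 0], [0, 0, 0], [0, 0, 0], [0, 0, 0], [0, 0, 0], [0, 0, 0]], roll=[0.11, 0.22, 0.33, 0.44, 0.55, 0.66, 0.766, 0.766])

```text
clock: 11.45
tool_pos: [0.4973, 0.0073, 0.1832]
eef_rot: [-0.393, 0.92, 0.0, -0.001]
contact_force: [-0.3, -0.1, -1.1]
opening: 0.158
```

```bash
python3 - <<'E'
from st import *
s=st(); print(s['q'])
p=snapshot('wrist'); save(p,'w11')
st()
E
```

```text
t 11.45 pos [0.4973 0.0073 0.1832] rot [-3.929e-01  9.196e-01  1.000e-04 -7.000e-04] ang 0.8075 F [-0.28 -0.14 -1.14] M [ 0.107  0.016 -0.003] q7 1.72 op 0.158
[ 0.1830104   0.67614312 -0.46809054  2.00916969  0.5406328   0.58076205
  1.72012241]
t 11.5 pos [0.4972 0.0074 0.1832] rot [-3.907e-01  9.205e-01  2.000e-04 -7.000e-04] ang 0.8028 F [ 0.3  -0.36 -0.47] M [0.095 0.055 0.052] q7 1.72 op 0.156
```

View pics/w11.png

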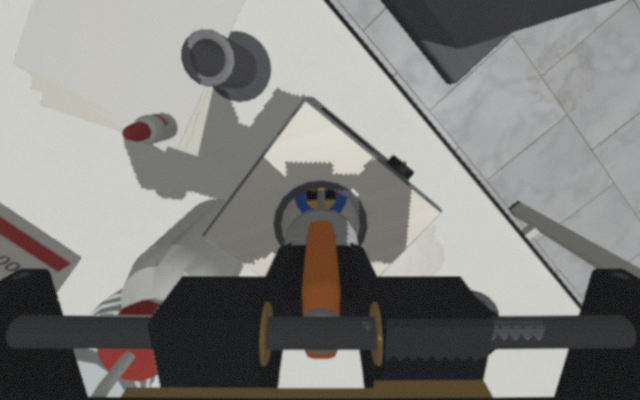

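Turned: the slot now lies across the shaft at about (320,196). Raising slowly.

Request:
carry_out(linear=[[0, 0, 0.003], [0, 0, 0.006], [0, 0, 0.009], [0, 0, 0.012], [0, 0, 0.015], [0, 0, 0.018], [0, 0, 0.02], [0, 0, 0.02]], roll=[0, 0, 0, 0, 0, 0, 0, 0])

```text
clock: 12.17
tool_pos: [0.4974, 0.0074, 0.2036]
eef_rot: [-0.391, 0.921, 0.0, -0.0]
contact_force: [0.3, -0.6, -3.4]
opening: 0.155
```

```bash
python3 - <<'E'
from st import *
st()
p=snapshot('wrist'); save(p,'w12')
a=p['img'][130:270,230:410,::-1]; cv2.imwrite('pics/w12c.png',cv2.resize(a,None,fx=4,fy=4,interpolation=cv2.INTER_CUBIC))
st()
E
```

```text
t 12.17 pos [0.4974 0.0074 0.2036] rot [-3.906e-01  9.206e-01  1.000e-04 -4.000e-04] ang 0.8026 F [ 0.33 -0.63 -3.44] M [ 0.055 -0.034 -0.043] q7 1.75 op 0.155
t 12.22 pos [0.4973 0.0073 0.2033] rot [-3.906e-01  9.206e-01  1.000e-04 -6.000e-04] ang 0.8026 F [ 0.59  0.22 -3.88] M [0.054 0.031 0.014] q7 1.75 op 0.152
```

View pics/w12c.png

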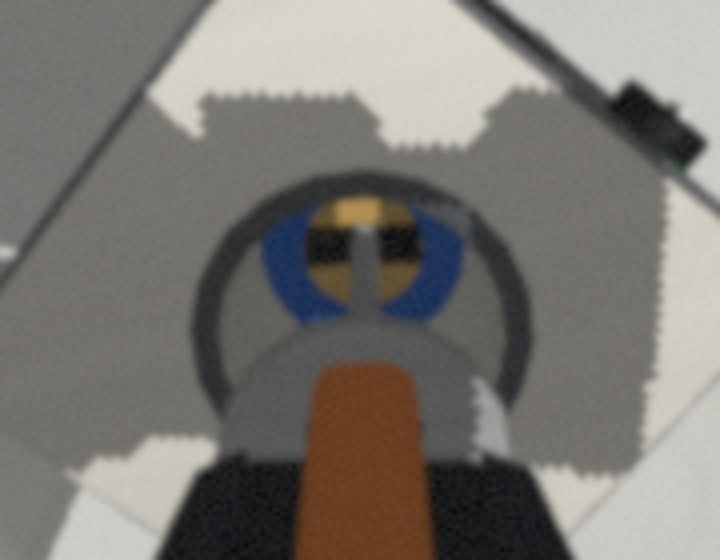

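The canister hangs on the picker (about 2.7 N added) and the slot is visible crosswise. Lifting it out.

Request:
carry_out(linear=[[-0.0005, -0.0005, 0.006], [-0.001, -0.001, 0.018], [-0.001, -0.001, 0.034], [-0.001, -0.001, 0.052], [-0.001, -0.001, 0.07], [-0.001, -0.001, 0.088], [-0.001, -0.001, 0.106], [-0.001, -0.001, 0.12]], roll=[0, 0, 0, 0, 0, 0, 0, 0])

```text
clock: 12.88
tool_pos: [0.4961, 0.0064, 0.3249]
eef_rot: [-0.391, 0.921, 0.0, -0.0]
contact_force: [-0.3, -0.3, -3.5]
opening: 0.156
```

Request:
carry_out(linear=[[0, 0, 0.008], [0, 0, 0.012], [0, 0, 0.012], [0, 0, 0.012], [0, 0, 0.012]], roll=[0, 0, 0, 0, 0])

```text
clock: 13.3
tool_pos: [0.4955, 0.0062, 0.336]
eef_rot: [-0.391, 0.92, 0.0, -0.001]
contact_force: [0.5, 0.0, -3.5]
opening: 0.153
```

```bash
python3 - <<'E'
from st import *
st()
p=snapshot('wrist'); save(p,'w13')
p=snapshot('scene'); a=p['img'][130:250,220:400,::-1]; cv2.imwrite('pics/s13.png',cv2.resize(a,None,fx=4,fy=4,interpolation=cv2.INTER_CUBIC))
st()
E
```

```text
t 13.3 pos [0.4955 0.0062 0.336 ] rot [-3.908e-01  9.205e-01  3.000e-04 -1.300e-03] ang 0.8029 F [ 0.51  0.04 -3.47] M [0.071 0.107 0.044] q7 1.91 op 0.153
t 13.4 pos [0.4956 0.0063 0.336 ] rot [-3.908e-01  9.205e-01  4.000e-04 -1.100e-03] ang 0.8029 F [ 0.53 -0.46 -4.43] M [0.079 0.002 0.004] q7 1.91 op 0.155
```

View pics/w13.png

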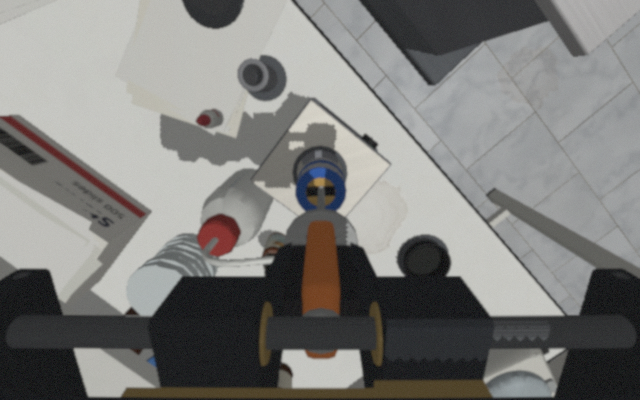

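View pics/s13.png

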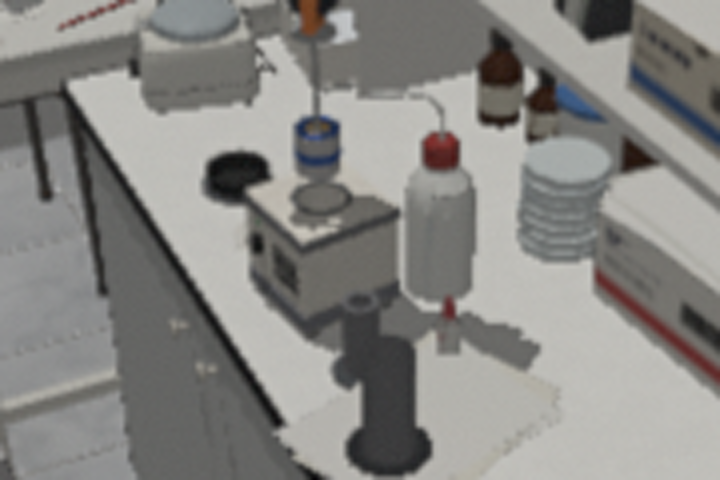

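The canister is clear of the well and upright. Carrying it to the dock, seen at about (425,257).

Request:
carry_out(linear=[[0, 0.01, 0], [0, 0.03, 0], [0, 0.06, 0], [0, 0.09, 0], [0, 0.12, 0], [0, 0.15, 0], [0, 0.18, 0], [-0.001, 0.205, 0]], roll=[0, 0, 0, 0, 0, 0, 0, 0])

```text
clock: 14.07
tool_pos: [0.4939, 0.2148, 0.3358]
eef_rot: [-0.392, 0.92, 0.001, -0.001]
contact_force: [1.5, -0.7, -2.9]
opening: 0.155
```

Request:
carry_out(linear=[[0, 0.01, -0.01], [0, 0.018, -0.03], [0, 0.02, -0.05], [0, 0.02, -0.07], [0, 0.02, -0.08], [0, 0.02, -0.08], [0, 0.02, -0.08]], roll=[0, 0, 0, 0, 0, 0, 0])

```text
clock: 14.65
tool_pos: [0.4936, 0.2352, 0.2557]
eef_rot: [-0.392, 0.92, 0.001, -0.001]
contact_force: [-0.7, 0.9, -3.2]
opening: 0.155
```

```bash
python3 - <<'E'
from st import *
s=st()
p=snapshot('wrist'); save(p,'w14'); np.savez('pics/w14.npz',**p)
for q,z in [('dock_floor',.005),('canister_top',s['tool_pos'][2]-.1484-.035+.046),('picker_tip',s['tool_pos'][2]-.146)]:
    for r in tip_of(p,q)[:2]: print(q,np.round(r['pixel'],1),round(r['confidence'],2),np.round(at_z(p,r['pixel'],z),4))
C=cloud(p); m=(C[...,2]>.018)&(C[...,2]<.03)&(C[...,0]>.42)&(C[...,0]<.58)&(C[...,1]>.16)&(C[...,1]<.31)
print('rim',cv2.minAreaRect(C[m][:,:2].astype(np.float32)),m.sum())
E
```

```text
t 14.65 pos [0.4936 0.2352 0.2557] rot [-0.3919  0.92    0.0014 -0.0015] ang 0.8053 F [-0.69  0.87 -3.19] M [0.144 0.063 0.01 ] q7 1.42 op 0.155
dock_floor [324.2 170.7] 0.62 [0.4944 0.2427 0.005 ]
canister_top [321.2 190. ] 0.77 [0.4908 0.2329 0.1183]
picker_tip [318.3 191.4] 0.64 [0.4952 0.2339 0.1097]
rim ((0.48877865076065063, 0.23274487257003784), (0.05628987401723862, 0.07179205119609833), 44.393653869628906) 708
```

View pics/w14.png

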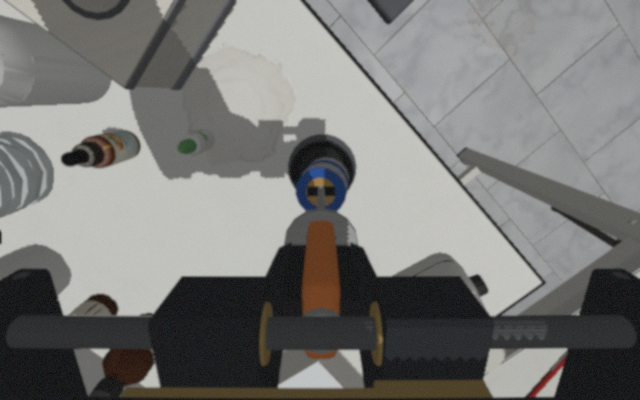

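Request:
carry_out(linear=[[0.001, 0.003, -0.01], [0.001, 0.003, -0.025], [0.001, 0.003, -0.04], [0.001, 0.003, -0.05], [0.001, 0.003, -0.055], [0.001, 0.003, -0.055], [0.001, 0.003, -0.055]], roll=[0, 0, 0, 0, 0, 0, 0])

```text
clock: 15.43
tool_pos: [0.4958, 0.2384, 0.2021]
eef_rot: [-0.392, 0.92, 0.001, 0.0]
contact_force: [0.1, -0.0, -3.7]
opening: 0.159
```

```bash
python3 - <<'E'
from st import *
s=st()
p=snapshot('wrist'); a=p['img'][100:260,220:420,::-1]; cv2.imwrite('pics/w15.png',cv2.resize(a,None,fx=3.6,fy=3.6,interpolation=cv2.INTER_CUBIC))
E
```

```text
t 15.43 pos [0.4958 0.2384 0.2021] rot [-3.916e-01  9.202e-01  1.400e-03  4.000e-04] ang 0.8046 F [ 0.06 -0.   -3.71] M [0.033 0.042 0.003] q7 1.36 op 0.159
```

View pics/w15.png

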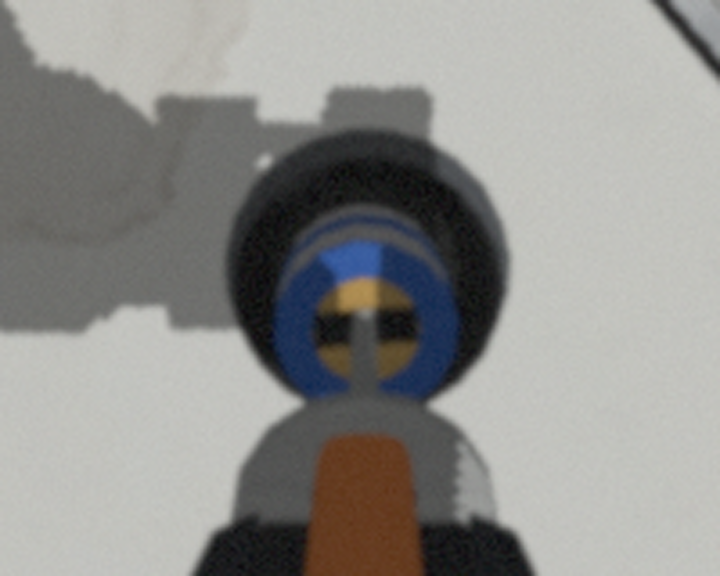

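The canister is centred over the cup (about (322,193)). Lowering gently.

Request:
carry_out(linear=[[0, 0, -0.003], [0, 0, -0.006], [0, 0, -0.009], [0, 0, -0.011], [0, 0, -0.0125], [0, 0, -0.014], [0, 0, -0.0155], [0, 0, -0.0165]], roll=[0, 0, 0, 0, 0, 0, 0, 0])

```text
clock: 16.15
tool_pos: [0.4963, 0.2389, 0.1862]
eef_rot: [-0.392, 0.92, 0.002, 0.001]
contact_force: [0.1, 0.2, -0.9]
opening: 0.158
```

Request:
carry_out(linear=[[0, 0, -0.0015], [0, 0, -0.003], [0, 0, -0.005], [0, 0, -0.006], [0, 0, -0.006]], roll=[0, 0, 0, 0, 0])

```text
clock: 16.57
tool_pos: [0.4962, 0.2388, 0.1799]
eef_rot: [-0.392, 0.92, 0.002, 0.001]
contact_force: [-0.3, 0.2, -1.7]
opening: 0.152
```

```bash
python3 - <<'E'
from st import *
s=st()
p=snapshot('wrist'); a=p['img'][100:260,220:420,::-1]; cv2.imwrite('pics/w16.png',cv2.resize(a,None,fx=3.6,fy=3.6,interpolation=cv2.INTER_CUBIC)); np.savez('pics/w16.npz',**p)
st()
E
```

```text
t 16.57 pos [0.4962 0.2388 0.1799] rot [-0.3916  0.9201  0.0016  0.0011] ang 0.8047 F [-0.3   0.22 -1.67] M [ 0.097  0.038 -0.006] q7 1.34 op 0.152
t 16.62 pos [0.4962 0.2388 0.18  ] rot [-0.3916  0.9201  0.0016  0.0011] ang 0.8047 F [-0.44  0.07 -0.67] M [ 0.054 -0.    -0.004] q7 1.34 op 0.16
```

View pics/w16.png

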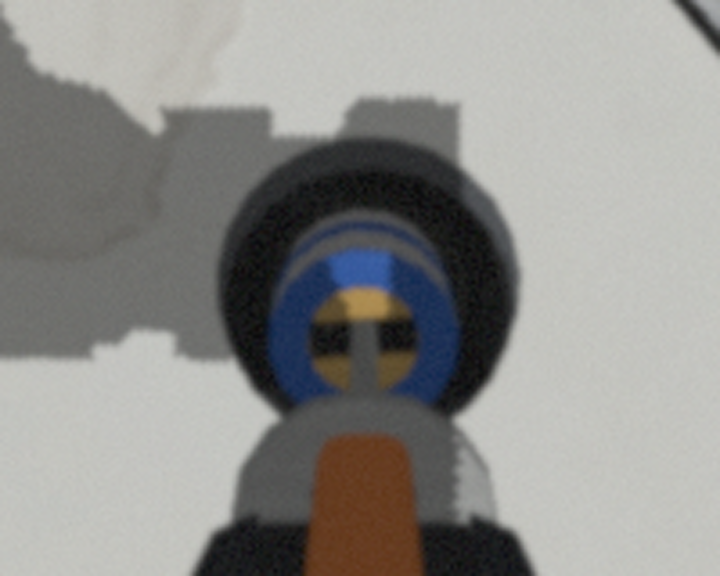

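Request:
carry_out(linear=[[0, 0, -0.002], [0, 0, -0.002], [0, 0, -0.002], [0, 0, -0.002], [0, 0, -0.002], [0, 0, -0.002], [0, 0, -0.002], [0, 0, -0.002]], roll=[-0.08, -0.18, -0.28, -0.38, -0.48, -0.58, -0.68, -0.78])

```text
clock: 17.28
tool_pos: [0.4962, 0.239, 0.1782]
eef_rot: [-0.01, 1.0, 0.001, 0.002]
contact_force: [-0.2, 0.2, -1.5]
opening: 0.157
```

```bash
python3 -c "from st import *; st()"
```

```text
t 17.28 pos [0.4962 0.239  0.1782] rot [-0.0099  0.9999  0.0012  0.0017] ang 0.0198 F [-0.18  0.23 -1.5 ] M [-0.006  0.045  0.001] q7 0.76 op 0.157
```

Remaining turn: 0.8047 − 1.571 − 0.0198 ≈ −0.786.

Request:
carry_out(linear=[[0, 0, 0], [0, 0, 0], [0, 0, 0], [0, 0, 0], [0, 0, 0], [0, 0, 0], [0, 0, 0], [0, 0, 0]], roll=[-0.11, -0.22, -0.33, -0.44, -0.55, -0.66, -0.786, -0.786])

```text
clock: 17.95
tool_pos: [0.4961, 0.2395, 0.1782]
eef_rot: [0.375, 0.927, 0.001, 0.002]
contact_force: [0.2, -0.3, -0.9]
opening: 0.159
```

```bash
python3 - <<'E'
from st import *
s=st()
p=snapshot('wrist'); a=p['img'][100:260,220:420,::-1]; cv2.imwrite('pics/w17.png',cv2.resize(a,None,fx=3.6,fy=3.6,interpolation=cv2.INTER_CUBIC)); np.savez('pics/w17.npz',**p)
st()
E
```

```text
t 17.95 pos [0.4961 0.2395 0.1782] rot [3.749e-01 9.270e-01 5.000e-04 2.200e-03] ang -0.7687 F [ 0.24 -0.32 -0.92] M [-0.003  0.033 -0.063] q7 0.22 op 0.159
t 18.0 pos [0.4961 0.2394 0.1782] rot [3.725e-01 9.280e-01 4.000e-04 2.200e-03] ang -0.7633 F [ 0.73  0.38 -1.16] M [-0.039  0.002  0.008] q7 0.22 op 0.158
```

View pics/w17.png

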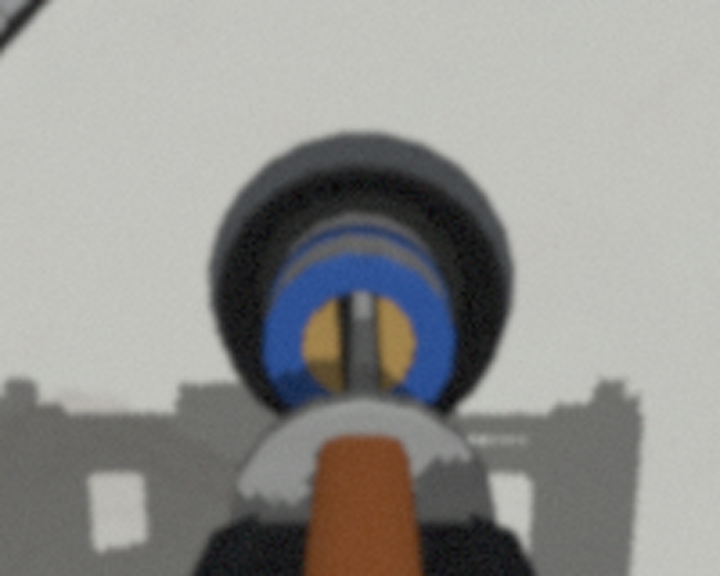

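The slot is lined up with the bar again (about (321,190)). Raising slowly and watching the force.

Request:
carry_out(linear=[[0, 0, 0.003], [0, 0, 0.006], [0, 0, 0.009], [0, 0, 0.012], [0, 0, 0.014], [0, 0, 0.016], [0, 0, 0.016]], roll=[0, 0, 0, 0, 0, 0, 0])

```text
clock: 18.58
tool_pos: [0.4964, 0.2394, 0.1947]
eef_rot: [0.372, 0.928, 0.001, 0.002]
contact_force: [-0.2, -1.0, -0.5]
opening: 0.156
```

```bash
python3 - <<'E'
from st import *
s=st()
p=snapshot('wrist'); a=p['img'][100:260,220:420,::-1]; cv2.imwrite('pics/w18.png',cv2.resize(a,None,fx=3.6,fy=3.6,interpolation=cv2.INTER_CUBIC)); np.savez('pics/w18.npz',**p)
st()
E
```

```text
t 18.58 pos [0.4964 0.2394 0.1947] rot [3.724e-01 9.281e-01 8.000e-04 2.400e-03] ang -0.7632 F [-0.16 -1.01 -0.52] M [0.001 0.014 0.015] q7 0.23 op 0.156
t 18.63 pos [0.4962 0.2394 0.1945] rot [3.724e-01 9.281e-01 6.000e-04 2.300e-03] ang -0.7632 F [-0.25 -0.61 -1.43] M [0.001 0.014 0.031] q7 0.23 op 0.153
```

View pics/w18.png

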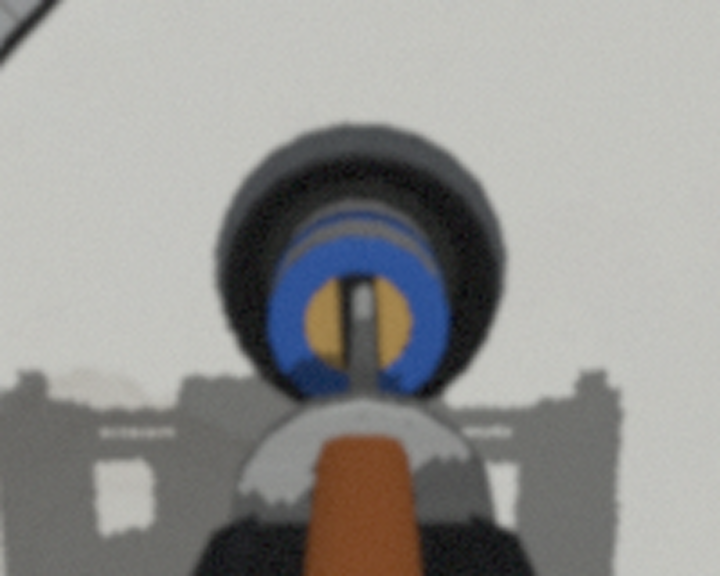

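Request:
carry_out(linear=[[-0.0006, -0.0006, 0.003], [-0.0006, -0.0006, 0.007], [-0.0006, -0.0006, 0.012], [-0.0006, -0.0006, 0.02], [-0.0006, -0.0006, 0.03], [-0.0006, -0.0006, 0.035]], roll=[0, 0, 0, 0, 0, 0])

```text
clock: 19.13
tool_pos: [0.4963, 0.2391, 0.2312]
eef_rot: [0.372, 0.928, 0.001, 0.003]
contact_force: [-1.2, 0.7, -0.3]
opening: 0.152
```

```bash
python3 - <<'E'
from st import *
s=st()
p=snapshot('wrist'); a=p['img'][100:260,220:420,::-1]; cv2.imwrite('pics/w19.png',cv2.resize(a,None,fx=3.6,fy=3.6,interpolation=cv2.INTER_CUBIC)); np.savez('pics/w19.npz',**p)
for q,z in [('dock_floor',.005),('canister_top',.051)]:
    for r in tip_of(p,q)[:2]: print(q,np.round(r['pixel'],1),round(r['confidence'],2),np.round(at_z(p,r['pixel'],z),4))
E
```

```text
t 19.13 pos [0.4963 0.2391 0.2312] rot [0.3724 0.928  0.0015 0.003 ] ang -0.7633 F [-1.17  0.73 -0.32] M [-0.037  0.044  0.027] q7 0.23 op 0.152
canister_top [318.  180.9] 0.71 [0.4963 0.2352 0.051 ]
canister_top [322.2 187.5] 0.57 [0.504  0.2335 0.051 ]
```

View pics/w19.png

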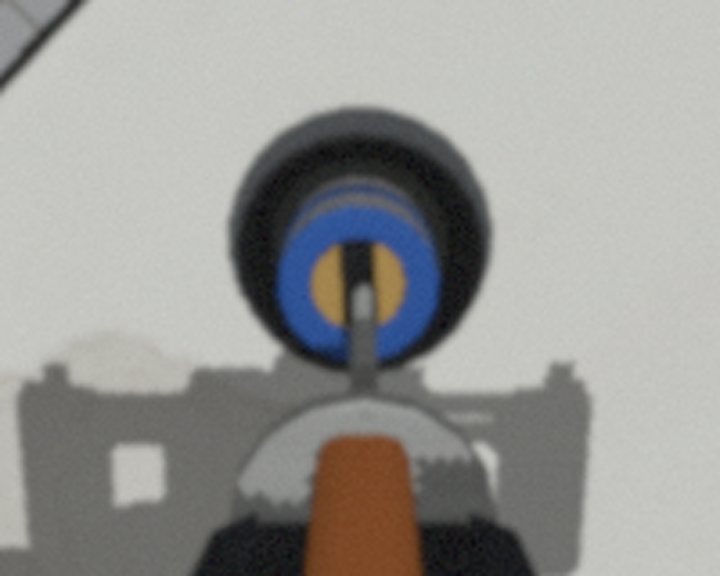

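The picker is free and the canister stands in the cup at about (320,178). Returning the picker.

Request:
carry_out(linear=[[0, 0, 0.03], [0, 0, 0.06], [0, -0.01, 0.085], [0, -0.035, 0.09], [0, -0.065, 0.09], [0, -0.1, 0.09], [0, -0.135, 0.09], [-0.005, -0.17, 0.09]], roll=[0, 0, 0, 0.08, 0.18, 0.28, 0.38, 0.48])

```text
clock: 19.95
tool_pos: [0.4912, 0.0674, 0.32]
eef_rot: [0.139, 0.99, 0.002, 0.003]
contact_force: [-0.5, -0.7, -0.9]
opening: 0.156
```

```bash
python3 -c "from st import *; st()"
```

```text
t 19.95 pos [0.4912 0.0674 0.32  ] rot [0.1386 0.9903 0.0018 0.0027] ang -0.278 F [-0.51 -0.71 -0.91] M [-0.059 -0.068  0.023] q7 0.95 op 0.156
```

Remaining to (0.4528, −0.2303): (−0.0384, −0.2977), roll +0.29.

Request:
carry_out(linear=[[-0.005, -0.038, 0], [-0.01, -0.078, 0], [-0.015, -0.118, 0], [-0.02, -0.158, 0], [-0.026, -0.198, 0], [-0.032, -0.238, 0], [-0.036, -0.275, 0], [-0.0384, -0.2977, 0]], roll=[0.05, 0.1, 0.15, 0.2, 0.25, 0.29, 0.29, 0.29])

```text
clock: 20.62
tool_pos: [0.4509, -0.2352, 0.3196]
eef_rot: [-0.003, 1.0, 0.001, 0.002]
contact_force: [0.9, -0.0, -1.5]
opening: 0.154
```

Request:
carry_out(linear=[[0, 0, 0], [0, 0, 0], [0, 0, 0]], roll=[0, 0, 0])

```text
clock: 20.87
tool_pos: [0.4509, -0.2339, 0.3193]
eef_rot: [-0.004, 1.0, 0.002, 0.001]
contact_force: [-0.1, 0.0, -1.8]
opening: 0.157
```

```bash
python3 - <<'E'
from st import *
s=st()
p=snapshot('wrist'); save(p,'w20'); a=p['img'][100:260,220:420,::-1]; cv2.imwrite('pics/w20c.png',cv2.resize(a,None,fx=3.6,fy=3.6,interpolation=cv2.INTER_CUBIC)); np.savez('pics/w20.npz',**p)
for q,z in [('stand_rim',.115),('picker_tip',s['tool_pos'][2]-.146)]:
    for r in tip_of(p,q)[:2]: print(q,np.round(r['pixel'],1),round(r['confidence'],2),np.round(at_z(p,r['pixel'],z),4))
C=cloud(p); m=(C[...,2]>.108)&(C[...,2]<.122)&(C[...,0]>.41)&(C[...,0]<.5)&(C[...,1]>-.27)&(C[...,1]<-.19)
print('rim',cv2.minEnclosingCircle(C[m][:,:2].astype(np.float32)),m.sum()); st()
E
```

```text
t 20.87 pos [ 0.4509 -0.2339  0.3193] rot [-0.0038  1.      0.002   0.0013] ang 0.0075 F [-0.06  0.   -1.79] M [ 0.05  -0.001 -0.055] q7 1.82 op 0.157
stand_rim [322.9 176.1] 0.69 [ 0.4536 -0.2319  0.115 ]
stand_rim [417.1 190.2] 0.68 [ 0.4682 -0.1313  0.115 ]
picker_tip [321.6 190.3] 0.5 [ 0.4516 -0.2337  0.1733]
rim ((0.45224398374557495, -0.2309906929731369), 0.02391885034739971) 912
t 21.02 pos [ 0.4515 -0.2331  0.3196] rot [-0.0051  1.      0.0018  0.0017] ang 0.0102 F [ 0.18 -0.21 -1.37] M [ 0.037 -0.005  0.004] q7 1.82 op 0.156
```

View pics/w20c.png

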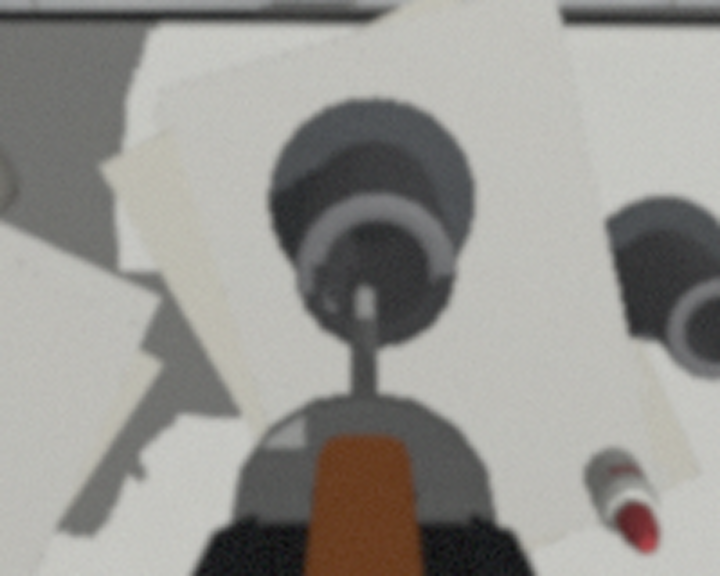

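Request:
carry_out(linear=[[0.0008, 0.0026, 0], [0.0008, 0.0026, -0.015], [0.0008, 0.0026, -0.03], [0.0008, 0.0026, -0.04], [0.0008, 0.0026, -0.04], [0.0008, 0.0026, -0.04]], roll=[0, 0, 0, 0, 0, 0])

```text
clock: 21.52
tool_pos: [0.4525, -0.2294, 0.2795]
eef_rot: [-0.006, 1.0, 0.002, 0.001]
contact_force: [0.6, -0.4, -0.9]
opening: 0.159
```

```bash
python3 - <<'E'
from st import *
s=st()
p=snapshot('wrist'); a=p['img'][100:260,220:420,::-1]; cv2.imwrite('pics/w21c.png',cv2.resize(a,None,fx=3.6,fy=3.6,interpolation=cv2.INTER_CUBIC)); np.savez('pics/w21.npz',**p)
C=cloud(p); m=(C[...,2]>.108)&(C[...,2]<.122)&(C[...,0]>.41)&(C[...,0]<.5)&(C[...,1]>-.27)&(C[...,1]<-.19)
print('rim',cv2.minEnclosingCircle(C[m][:,:2].astype(np.float32)),m.sum())
E
```

```text
t 21.52 pos [ 0.4525 -0.2294  0.2795] rot [-0.006   1.      0.0021  0.0014] ang 0.0119 F [ 0.55 -0.38 -0.91] M [ 0.071 -0.001  0.017] q7 1.79 op 0.159
rim ((0.45223358273506165, -0.23099958896636963), 0.023856570944190025) 1155
```

View pics/w21c.png

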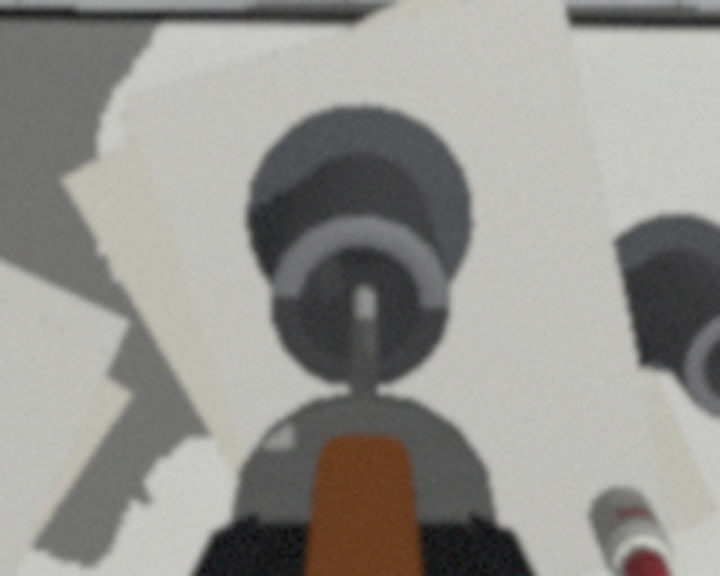

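Shaft at about (321,182) lies within the bore centred at about (320,182). Lowering.

Request:
carry_out(linear=[[-0.0004, -0.0009, -0.02], [-0.0004, -0.0009, -0.04], [-0.0004, -0.0009, -0.06], [-0.0004, -0.0009, -0.08], [-0.0004, -0.0009, -0.1], [-0.0004, -0.0009, -0.112], [-0.0004, -0.0009, -0.117], [-0.0004, -0.0009, -0.117]], roll=[0, 0, 0, 0, 0, 0, 0, 0])

```text
clock: 22.23
tool_pos: [0.4527, -0.2304, 0.1628]
eef_rot: [-0.006, 1.0, 0.002, 0.002]
contact_force: [0.3, -0.5, -1.3]
opening: 0.157
```

```bash
python3 - <<'E'
from st import *
st()
E
```

```text
t 22.23 pos [ 0.4527 -0.2304  0.1628] rot [-0.006   1.      0.002   0.0018] ang 0.0119 F [ 0.31 -0.47 -1.34] M [-0.016  0.044 -0.001] q7 1.73 op 0.157
```

Request:
carry_out(linear=[[0, 0, -0.001], [0, 0, -0.002], [0, 0, -0.003], [0, 0, -0.004], [0, 0, -0.0045], [0, 0, -0.0045]], roll=[0, 0, 0, 0, 0, 0])

```text
clock: 22.73
tool_pos: [0.4527, -0.2305, 0.1585]
eef_rot: [-0.006, 1.0, 0.002, 0.002]
contact_force: [-0.3, 0.4, -1.4]
opening: 0.156
```

```bash
python3 - <<'E'
from st import *
st()
p=snapshot('wrist'); a=p['img'][100:300,200:440,::-1]; cv2.imwrite('pics/w22c.png',cv2.resize(a,None,fx=3,fy=3,interpolation=cv2.INTER_CUBIC))
st()
E
```

```text
t 22.73 pos [ 0.4527 -0.2305  0.1585] rot [-0.0059  1.      0.0019  0.0019] ang 0.0118 F [-0.31  0.37 -1.42] M [ 0.022 -0.022  0.01 ] q7 1.72 op 0.156
t 22.78 pos [ 0.4527 -0.2304  0.1584] rot [-0.006   1.      0.0019  0.0019] ang 0.0119 F [ 0.77  0.19 -1.17] M [-0.017  0.013 -0.058] q7 1.72 op 0.157
```

View pics/w22c.png

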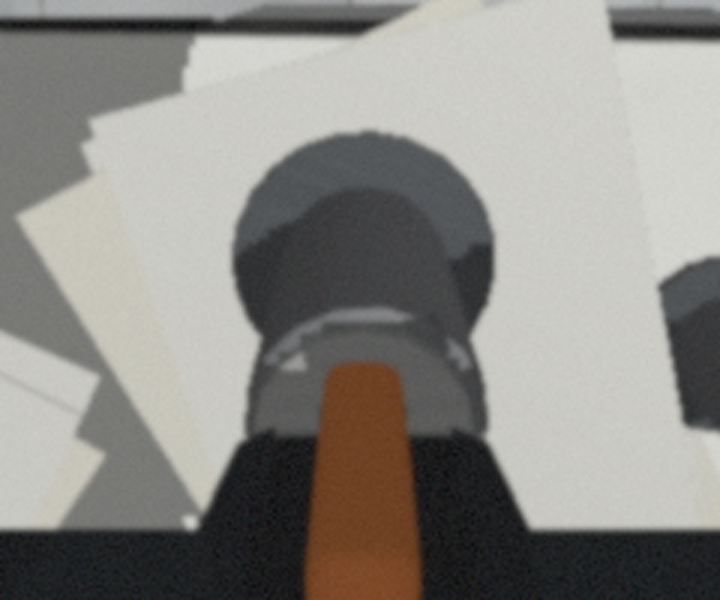

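Request:
carry_out(linear=[[0, 0, -0.0005], [0, 0, -0.001], [0, 0, -0.0013], [0, 0, -0.0013]], roll=[0, 0, 0, 0])

```text
clock: 23.12
tool_pos: [0.4528, -0.2304, 0.1583]
eef_rot: [-0.006, 1.0, 0.002, 0.002]
contact_force: [-2.6, 0.1, 10.6]
opening: 0.157
```

Contact on the rim (+10.6 N), so the picker is seated. Backing off slightly and releasing.

Request:
carry_out(linear=[[0, 0, 0.0002], [0, 0, 0.0002]], roll=[0, 0])

```text
clock: 23.28
tool_pos: [0.453, -0.2305, 0.1588]
eef_rot: [-0.006, 1.0, 0.001, 0.002]
contact_force: [0.8, -0.6, -0.9]
opening: 0.154
```

Request:
carry_out(linear=[[0, 0, 0], [0, 0, 0], [0, 0, 0], [0, 0, 0], [0, 0, 0], [0, 0, 0]], roll=[0, 0, 0, 0, 0, 0], gripper=0.6)

```text
clock: 23.78
tool_pos: [0.4529, -0.2305, 0.1588]
eef_rot: [-0.006, 1.0, 0.001, 0.002]
contact_force: [0.6, -0.0, 0.0]
opening: 0.587
```

Request:
carry_out(linear=[[0, 0, 0.01], [0, 0, 0.03], [0, 0, 0.06], [0, 0, 0.09], [0, 0, 0.12], [0, 0, 0.15], [0, 0, 0.17], [0, 0, 0.17]], roll=[0, 0, 0, 0, 0, 0, 0, 0])

```text
clock: 24.45
tool_pos: [0.455, -0.2312, 0.3329]
eef_rot: [-0.006, 1.0, -0.0, 0.006]
contact_force: [0.8, -0.3, -0.0]
opening: 0.599
```

```bash
python3 - <<'E'
from st import *
st()
p=snapshot('wrist'); save(p,'w23')
C=cloud(p); b=(C[...,0]>.41)&(C[...,0]<.5)&(C[...,1]>-.27)&(C[...,1]<-.19)
for z0,z1 in [(.108,.118),(.118,.128),(.17,.21)]:
    m=b&(C[...,2]>z0)&(C[...,2]<z1); print(z0,m.sum(),cv2.minAreaRect(C[m][:,:2].astype(np.float32)) if m.any() else '',C[m][:,2].max() if m.any() else '')
p=snapshot('scene'); a=p['img'][130:280,220:400,::-1]; cv2.imwrite('pics/s23.png',cv2.resize(a,None,fx=3.8,fy=3.8,interpolation=cv2.INTER_CUBIC))
p=snapshot('top'); a=p['img'][140:260,180:480,::-1]; cv2.imwrite('pics/t23.png',cv2.resize(a,(780,312),interpolation=cv2.INTER_CUBIC))
E
```

```text
t 24.45 pos [ 0.455  -0.2312  0.3329] rot [-5.8e-03  1.0e+00 -2.0e-04  6.4e-03] ang 0.0117 F [ 0.79 -0.31 -0.02] M [ 0.047 -0.008  0.015] q7 1.82 op 0.599
0.108 320 ((0.4503268301486969, -0.23061887919902802), (0.04696491360664368, 0.0434408001601696), 87.52571105957031) 0.11780812677404678
0.118 654 ((0.4510548710823059, -0.23169147968292236), (0.03717956319451332, 0.04166850820183754), 0.9804942011833191) 0.12706082435775984
0.17 652 ((0.45206430554389954, -0.23131683468818665), (0.03296073153614998, 0.017348770052194595), 0.2587611973285675) 0.1930243146612362
```

View pics/w23.png

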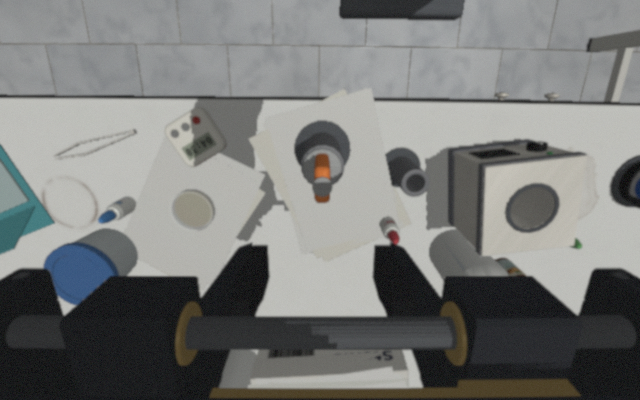

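View pics/s23.png

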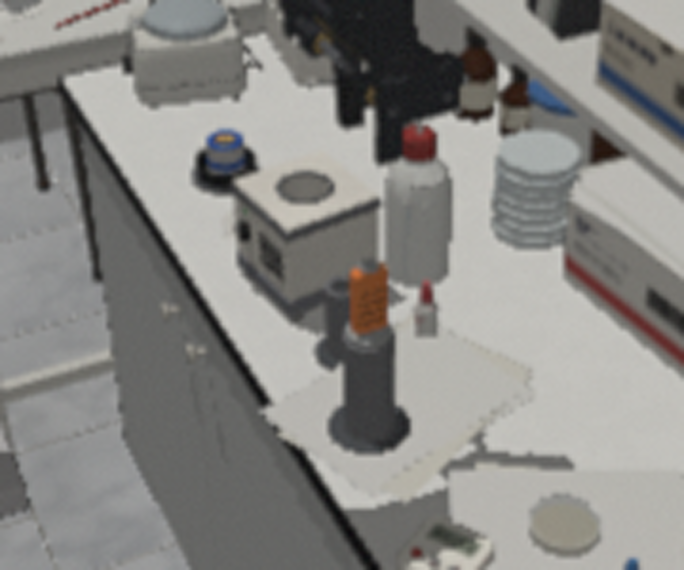

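View pics/t23.png

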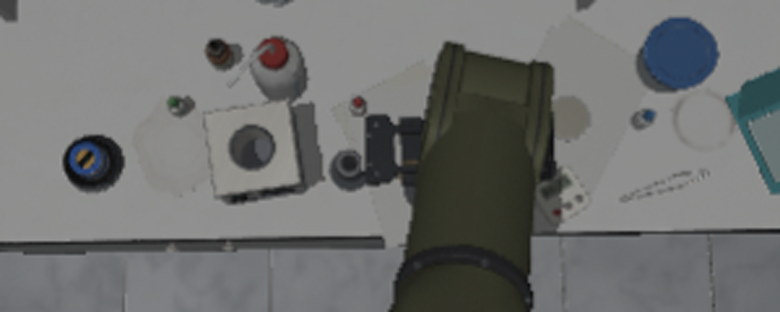

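Picker hangs upright in the large stand (top at z 0.193, as at the start), the canister is in the cup, and the bystanders are in place. Handing in.

```bash
python3 - <<'E'
from st import *
p=snapshot('top')
for q,z in [('canister_top',.051),('timer',0),('red_dropper',0),('petri',0),('green_dropper',0),('blue_dropper',0)]:
    for r in tip_of(p,q)[:1]: print(q,round(r['confidence'],2),np.round(at_z(p,r['pixel'],z),4))
print(finish_job())
E
```

```text
canister_top 0.42 [0.4932 0.2413 0.051 ]
timer 0.72 [ 0.4465 -0.5434  0.    ]
red_dropper 0.61 [ 0.569  -0.1352  0.    ]
petri 0.62 [ 0.5474 -0.4237  0.    ]
green_dropper 0.44 [0.5742 0.1171 0.    ]
blue_dropper 0.58 [ 0.5422 -0.5046  0.    ]
the job is handed in; nothing more can be done
None
```

The canister is in the docking cup, the picker is back in the larger stand, and the job is handed in; the simulator reports no verdict. I took the picker from its stand and lined its bar up with the slot, which I measured at about −0.76 rad. It went through without noticeable force. After a quarter turn I lifted the canister out upright, lowered it into the cup, unlocked it and hung the picker back. The whole job took about 25 s of the 72 s allowed.

**Last checks**
- **Canister:** it stands upright in the cup. The final top view puts it about 3 mm from the cup's centre (limit 8 mm).
- **Picker:** its axis is about 1 mm from the rim centre and its top is at 0.193 m, the same height as at the start. The push onto the stand rim peaked at about 10.6 N just before release.
- **Arm:** it was about 0.17 m above its release height, touching nothing.

**What disagreed or was not measured**
- In the final top view the network put the timer at y = −0.54, about 126 mm from where it started. Elsewhere it had also taken other things for the timer. The last wrist, scene and top pictures show the timer about where it was, partly hidden by the arm in the top view, so I take this as a wrong detection.
- The red, green and blue droppers came out 9 to 19 mm from their first readings; the blue one's 19 mm exceeds the 15 mm limit. The networks read small bottles coarsely from the top camera and the arm never came near the blue dropper, so I take this as detection error. I did not measure their positions more precisely.
- I did not re-measure the forceps; they look unmoved in the last pictures.

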